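# Pack the orange glass bar in the case and hasp it shut

## Task

Take the orange glass bar out of the dark wooden rack and stand it end-down, all the way in, in the leaning wooden well inside the green case. Then swing the lid fully shut with the hasp still up off the catch, and last swing the steel hasp down over the brass catch until it lies against the front of the case. Leave the white and blue bars standing in the rack and do not disturb the other things on the bench.

Things in the scene. Friction and masses are not known exactly. Their poses are not given: they have to be found in the camera images.
- bar_orange: solid orange glass bar, round, 26 mm diameter, 110 mm long, about 0.15 kg, standing upright in one of the three rack holes (which one varies). Origin: centre of its lower end; z along the bar to its upper end
- bar_white: white glass bar of the same size, standing in another rack hole; stays there. Origin: centre of its lower end
- bar_blue: blue glass bar of the same size, standing in another rack hole; stays there. Origin: centre of its lower end
- rack: dark wooden block, fixed, 200 (x) x 60 (y) x 45 mm high, with three 30 mm square holes 37 mm deep in a row along its x at x = -62, 0, +62 mm; the bars stand 73 mm out of it. Origin: centre of its underside
- case: green case, fixed to the bench; its base is an open box 140 (x) x 200 (y) x 75 mm high, walls 5 mm, lid hinged at its far (+x) side. Origin: centre of the underside; x points from the front (hasp side, towards the robot) to the hinge side. Left half (+y): the well; right half: a cork bed, lower than the rim
- catch (a point): the catch, a brass wire loop (staple) on the case's front face, standing 22 mm out of it, 46 to 60 mm above the bench; point: the middle of its outer end
- well: leaning wooden well in the case: square tube, outside 44 x 44 x 58 mm, walls and floor 5 mm, inside 34 x 34 x 53 mm deep, leaning 30 degrees, mouth up and towards the case's front. Origin: centre of its underside, at (+28, +40, +17) mm in the case's frame; z: its axis, out of the mouth (inner floor z = 5, mouth z = 58 mm). A seated bar stands 57 mm out of it; the shut lid clears it
- lid (a joint): lid hinge, rad: 0 = shut, grows as it opens; starts about 1.45 to 1.75 (about upright). Stiff friction hinge, about 0.6 N m: it stays where it is left, and can be pushed shut on its outer face. The lid is a hollow shell 140 x 200 mm, 60 mm deep, walls 5 mm; when shut its flat top is 135 mm above the bench
- lid_hinge (a point): middle of the lid's hinge line, at x = +70, z = 75 mm in the case's frame; the hinge axis is the case's y
- lid_front (a point): middle of the lid's front upper edge (140 mm from the hinge line along the lid and 60 mm out, on its outer face); moves with the lid. In the lid's axes (those of the case when shut) the outer face is +z and the hinge lies to +x
- hasp (a joint): hasp hinge, rad, relative to the lid: 0 = hanging straight down over the catch, against the front of the case (lid shut); pi/2 = straight out from the lid's front; starts about 1.7 to 2.3 (sticking out and up). Stiff: stays where it is left (about 0.06 N m)
- hasp_hinge (a point): middle of the hasp's hinge line, on the lid's front face, 6 mm in front of it and 30 mm above the lid's lower edge (105 mm above the bench when shut); axis along the case's y; moves with the lid
- hasp_end (a point): middle of the free end of the hasp, 78 mm from its hinge. The hasp is a steel strap 40 mm wide, 4 mm thick, with a slot 16 x 20 mm from 42 to 62 mm from the hinge, through which the staple passes
- pan: dark steel pan, 150 mm across, 55 mm high; bystander. Origin: centre of its underside
- paddle: wooden-handled spatula, 190 mm long, lying on the bench between the rack and the case; bystander. Origin on its underside
- brush: brush, 180 mm long, lying on the bench; bystander. Origin on its underside
- vase: green glass vase, 90 mm wide, 140 mm high; bystander. Origin: centre of its underside
- shears: red-handled shears, 160 mm long, lying on the bench; bystander. Origin: at the pivot, on the underside
- wax: yellow block of wax 90 x 55 x 35 mm; bystander. Origin: centre of its underside
Not all that is in view belongs to the job. Leave any pink look-alike of the bar_orange alone.

How it is judged:
By the outcome, as a careful person would: the job done as asked, in the order asked, and still so for the second after the job is handed in, with the robot touching nothing.
It also fails if it takes over 72 s, if anything falls off the work surface, if the arm or the gripper's body presses on something with over 40 N, if the wrist force passes 120 N, or if a joint passes its speed limit or range.

## Robot

A 7-joint arm with a two-finger parallel gripper is mounted at the origin on the work surface. World frame = base frame: x ahead of the robot, y to its left, z up, the work surface at z = 0. Lengths are in mm, angles in rad, forces in N, time in s.
With the tool pointing down it reaches from about 400 to 850 mm from the base axis. Payload 4.4 kg.
Tool frame: the origin (TCP) lies between the finger pads; the fingertips stand 22 mm ahead of it and the grasp point (between the pads) lies 3 mm ahead of it (tip_reach is the y of the fingertips in the tool frame, in mm); y points along the fingers, z is the direction in which the jaws open and shut, and the axes are right-handed (so a half turn about y gives the same grasp; the last joint's range is limited). The gripper opens to 94 mm and grips with 3 to 60 N. Pads are 16 mm wide; open, the fingers measure 119 mm over their backs; the gripper's body (75 mm by 177 mm) begins 78 mm behind the grasp point.
Start: joints at [-1.288, 0.628, 0.038, 1.517, -0.027, 0.996, -0.02], TCP at [222.126, 610.883, 192.878] pointing down, gripper open.
Joint ranges: [-3.06, 3.06], [-0.37, 2.12], [-1.25, 1.32], [0.18, 2.47], [-1.1, 4.24], [0.23, 1.98], [-2.94, 2.94]. Speed limits (rad/s): [2.57, 2.57, 3.14, 3.14, 3.14, 3.14, 3.14].

## Interface

Orientations are given as [roll, pitch, yaw] about the fixed x, y, z axes, in that order (R = Rz(yaw) Ry(pitch) Rx(roll)).
In Python, from workcell import state, capture, get_calibration, hand_in, tip_reach gives the robot as it stands.
- The arm moves only by the tool carry_out, never from a script. Its argument "series" is a list of rows, each a list of 4 numbers: the shift along the tool's x, y, z in mm, then the turn about the tool's y in degrees. A call has 1 to 12 rows; each row is the pose to reach, as a shift and turn from the pose commanded when the call began, along the tool's axes at that moment; what a row does not reach only later rows make up. A row lasts 1/10 s, in which the tool goes at most 50 mm and 8.59 degrees, less where a joint would pass 70% of its speed; a pose out of reach is approached as far as the arm can. A call with a gripper value outside its range is refused whole. "gripper" is the opening, from 0 (shut) to 1 (fully open), set as the call begins (left out, the last holds). The fingers move at their own pace and stop on an object; "squeeze" is the grip in N (left out, the last holds). Time passes only in rows, so rows that repeat a pose let the fingers close. It gives the time, the measured TCP pose, the force and the opening at its end, in the units of the state.
- state(): the state, without advancing time (a new reading comes with each control period).
- capture(name): name is "scene" or "top" or "wrist"; returns the picture (384x512x3 uint8, red, green, blue); there is no depth.
- get_calibration(name): a dict with "intrinsics" (3x3 intrinsics, pixels), "R" (3x3) and "t" (3): a world point X has camera coordinates R X + t. Camera axes: x right, y down, z forward; pixel columns grow to the right and rows downward; lengths in mm; the calibration is good to about 2 mm. The wrist camera is an equidistant fisheye: a pixel r from the principal point sees the ray r / f radians off the axis. A picture is of the moment at which its call begins: read the wrist's pose just before it. get_calibration takes no time and is no camera call; for the wrist camera it gives the pose at the moment of the call.
- hand_in(): hands the job in, once; it reports no verdict.
The state is a dict: "time": time; "joints": joint angles; "joint_velocities": joint speeds; "joint_efforts": joint torques, N m; "position": TCP position; "tcp_rot": TCP orientation; "ft_force": force on the tool from outside, world axes, zero at the start; "torque": the same for the moment, N m; "opening": finger opening in mm.
Only numpy, scipy, OpenCV 4.12 (cv2) and the standard library are available. Lean on these libraries where they do the work, as an engineer would, in place of code of your own. Each camera call takes 0.05 s, during which the arm holds its last target.

## Working session

There is one attempt and no reset: what is moved stays moved. The work goes in short steps, Python scripts to look and compute and a tool call to move; the robot and the scene stay as the last step left them, time stands still between calls to the robot, and variables do not carry over. Pictures are saved under pics/ and viewed, and the job is handed in when it is done.

Besides the shell and the picture viewer there is one more tool, called after "Request:" in YAML: its name, and indented under it one key for each argument. carry_out: Moves the arm, as the interface text tells. Its arguments: {"type":"object","properties":{"series":{"type":"array"},"gripper":{"type":"number"},"squeeze":{"type":"number"}},"required":["series"]}

```bash
ls; mkdir -p pics; python3 - <<'E'
from workcell import *
import cv2,numpy as np
s=state();print(s)
print(tip_reach if not callable(tip_reach) else tip_reach())
for n in ["scene","top","wrist"]:
    c=get_calibration(n);print(n,c)
    cv2.imwrite(f"pics/{n}0.png",cv2.cvtColor(capture(n),cv2.COLOR_RGB2BGR))
E
```

```text
pics
{'time': 0.0, 'joints': array([-1.28781541,  0.62930482,  0.03843961,  1.51836417, -0.02697625,
        0.99629104, -0.01998851]), 'joint_velocities': array([ 1.02266488e-04,  2.10074734e-05,  7.84726294e-04,  1.04146701e-03,
        7.89031698e-04, -7.34392362e-04, -1.06813966e-04]), 'joint_efforts': array([ 1.22117535e-04, -5.49702895e+01,  1.14339396e+00, -1.86640710e+01,
       -5.22363244e-02,  2.35064537e-02,  1.69676173e-04]), 'position': array([221.88331185, 610.22520704, 191.98210771]), 'tcp_rot': array([-1.57264532e+00, -4.06706265e-05, -3.48754471e-01]), 'ft_force': array([-0.47095265, -0.20107354,  0.01256607]), 'torque': array([-0.01603763,  0.02549327,  0.00834924]), 'opening': 94.03082738995596}
22.0
scene {'intrinsics': array([[383.93164454,   0.        , 254.54402752],
       [  0.        , 383.93164454, 191.70815066],
       [  0.        ,   0.        ,   1.        ]]), 'R': array([[ 0.84802397,  0.52992257,  0.00611674],
       [ 0.39909607, -0.6309861 , -0.66526601],
       [-0.3486799 ,  0.56660269, -0.74658136]]), 't': array([-438.14916564, -182.15361729, 1307.88452983])}
top {'intrinsics': array([[367.35522579,   0.        , 253.76596316],
       [  0.        , 367.35522579, 189.90881836],
       [  0.        ,   0.        ,   1.        ]]), 'R': array([[ 0.01091745, -0.99992921, -0.00473192],
       [-0.9955045 , -0.01042365, -0.09413893],
       [ 0.09408294,  0.00573841, -0.99554782]]), 't': array([ -38.98484093,  540.16452481, 1011.29312223])}
wrist {'intrinsics': array([[297.31863964,   0.        , 257.25661286],
       [  0.        , 297.31863964, 190.86930584],
       [  0.        ,   0.        ,   1.        ]]), 'R': array([[ 0.34198645,  0.93970311, -0.00182326],
       [ 0.91425236, -0.33227438,  0.23181106],
       [ 0.21722775, -0.08094316, -0.97275912]]), 't': array([-649.08353059,  -24.67589468,  389.38633015])}
```

View pics/scene0.png

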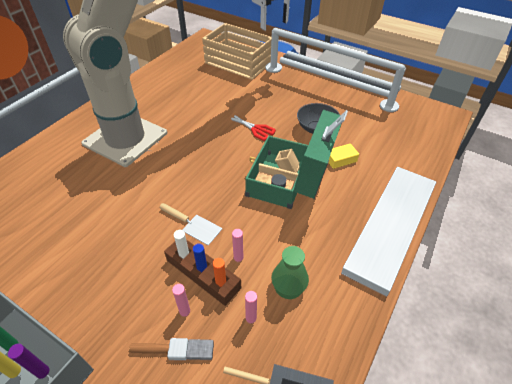

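View pics/top0.png

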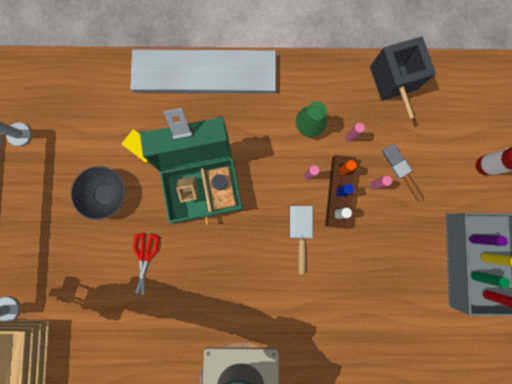

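View pics/wrist0.png

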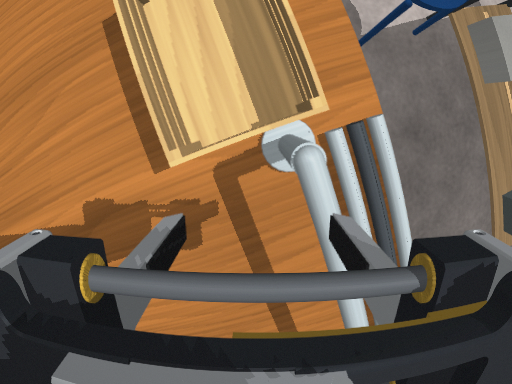

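The bar to take is the orange one, at top (349,166) and scene (219,270), in the far hole of the dark rack. The pink look-alikes are free-standing at top (312,172), (357,130) and (381,182), and none is in a hole. I'll confirm this in enlarged crops.

```bash
cat > h.py <<'E'
from workcell import *
import cv2,numpy as np
def proj(n,P):
    c=get_calibration(n);p=c["R"]@np.asarray(P,float)+c["t"];q=c["intrinsics"]@p;return q[:2]/q[2]
def ray(n,uv):
    c=get_calibration(n);K=c["intrinsics"]
    d=np.linalg.inv(K)@np.array([uv[0],uv[1],1.]);o=-c["R"].T@c["t"];d=c["R"].T@d
    return o,d/np.linalg.norm(d)
def onz(n,uv,z):
    o,d=ray(n,uv);return o+d*(z-o[2])/d[2]
def tri(a,b,na="top",nb="scene"):
    o1,d1=ray(na,a);o2,d2=ray(nb,b)
    s=np.linalg.lstsq(np.stack([d1,-d2],1),o2-o1,rcond=None)[0]
    p,q=o1+d1*s[0],o2+d2*s[1];return (p+q)/2,np.linalg.norm(p-q)
def snap(n,f): 
    im=cv2.cvtColor(capture(n),cv2.COLOR_RGB2BGR);cv2.imwrite(f"pics/{f}.png",im);return im
def crop(im,f,x0,y0,x1,y1,k):
    cv2.imwrite(f"pics/{f}.png",cv2.resize(im[y0:y1,x0:x1],None,fx=k,fy=k,interpolation=cv2.INTER_CUBIC))
E
python3 - <<'E'
from h import *
t=cv2.imread("pics/top0.png");s=cv2.imread("pics/scene0.png")
crop(t,"tc1",120,100,255,235,4.4);crop(s,"sc1",235,95,365,215,5)
crop(t,"tc2",285,110,405,240,4.6);crop(s,"sc2",150,215,270,335,4.6)
E
```

```text
(no output)
```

View pics/tc1.png

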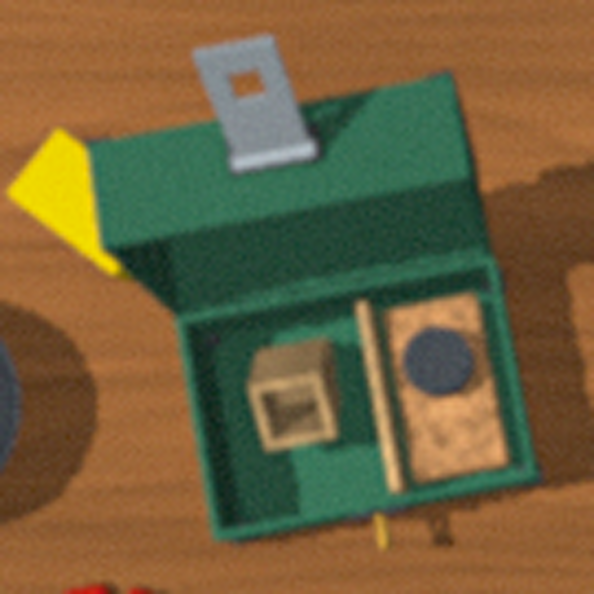

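View pics/sc1.png

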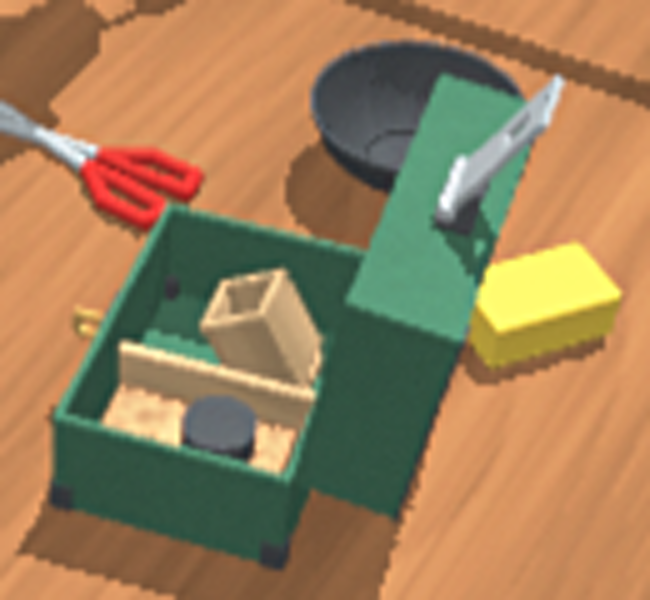

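View pics/tc2.png

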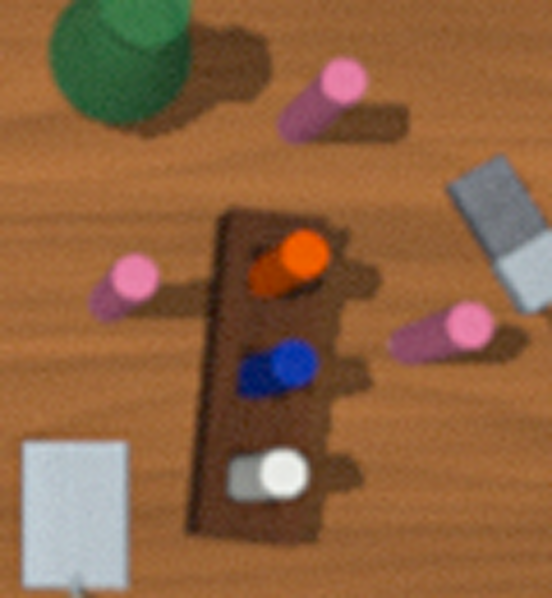

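View pics/sc2.png

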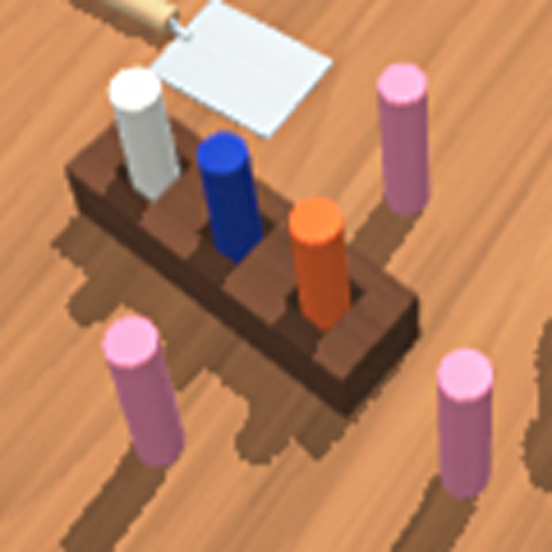

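The crops confirm it: the orange bar stands in the rack's far (+x) hole, and the three pink bars stand loose on the bench. Next I'll measure positions.

```bash
python3 - <<'E'
from h import *
np.set_printoptions(precision=1,suppress=True)
T1=lambda p:np.array([120+p[0]/4.4,100+p[1]/4.4])-.4
T2=lambda p:np.array([285+p[0]/4.6,110+p[1]/4.6])-.4
S1=lambda p:np.array([235+p[0]/5,95+p[1]/5])-.4
S2=lambda p:np.array([150+p[0]/4.6,215+p[1]/4.6])-.4
print("bars, z should be 118")
for n,a,b in [("o",(305,253),(318,222)),("b",(296,363),(223,155)),("w",(284,473),(135,90)),("pL",(136,278),None),("pR",(470,326),None),("pF",(344,80),None)]:
    print(n,onz("top",T2(a),118 if b else 110),tri(T2(a),S2(b)) if b else "", onz("scene",S2(b),118) if b else "")
# colour mask orange in top
print("rim z75")
C={k:onz("top",T1(v),75) for k,v in dict(fl=(215,540),fr=(537,480),rr=(497,262),rl=(180,318)).items()}
for k,v in C.items():print(k,v)
print("scene fl,fr",onz("scene",S1((170,208)),75),onz("scene",S1((57,415)),75))
print("len",np.linalg.norm(C['fl']-C['fr']),np.linalg.norm(C['fl']-C['rl']),np.linalg.norm(C['fr']-C['rr']))
print("mouth",tri(T1((297,411)),S1((247,299))))
print("catch",tri(T1((383,548)),S1((80,322))))
print("lid front L,R corners, hasp end",tri(T1((90,143)),S1((448,76))),tri(T1((448,72)),S1((525,98))))
print("hasp end", tri(T1((233,44)),S1((560,83))),"hinge",tri(T1((275,160)),S1((452,190))))
print("lid upper inner corners",tri(T1((110,248)),S1((448,76))),tri(T1((470,180)),S1((350,302))),tri(T1((448,72)),S1((460,338))))
E
```

```text
bars, z should be 118
o [ 600.1 -283.9  118. ] (array([ 599.9, -283.8,  118.6]), np.float64(0.2553839850699642)) [ 599.5 -283.6  118. ]
b [ 538. -278.  118.] (array([ 537.9, -277.8,  118.7]), np.float64(0.08954060407561204)) [ 537.5 -277.5  118. ]
w [ 476.6 -270.5  118. ] (array([ 476.3, -270.5,  118.9]), np.float64(0.6296051084537218)) [ 475.5 -270.2  118. ]
pL [ 586.1 -190.3  110. ]  
pR [ 560.7 -378.2  110. ]  
pF [ 701.6 -309.6  110. ]  
rim z75
fl [446.6 193.1  75. ]
fr [485.1  -1.6  75. ]
rr [619.   24.9  75. ]
rl [582.2 219.   75. ]
scene fl,fr [448.3 191.7  75. ] [486.    2.7  75. ]
len 198.45057152338805 138.0028593941573 136.4695400812072
mouth (array([527.1, 147.1,  71.2]), np.float64(2.7657841426286973))
catch (array([443.1,  94.2,  52.2]), np.float64(0.3721605393315492))
lid front L,R corners, hasp end (array([629.2, 208.9, 245.1]), np.float64(44.90126125927208)) (array([679.6,  42.7, 341.1]), np.float64(46.103203836469774))
hasp end (array([686.5, 141. , 295.9]), np.float64(3.6236714685567155)) hinge (array([646.9, 134.1, 217.6]), np.float64(0.11917047543914472))
lid upper inner corners (array([601.1, 221.6, 216.4]), np.float64(4.758267177780833)) (array([638.9,  31.5, 214.7]), np.float64(2.478433149809022)) (array([696.2,  43.2, 211.1]), np.float64(2.9638858222626743))
```

```bash
cat >> h.py <<'E'
from scipy.spatial.transform import Rotation as Ro
np.set_printoptions(precision=1,suppress=True)
CC=np.array([533.5,110.3,0.]);CY=np.radians(11.1)
def cw(p): c,s=np.cos(CY),np.sin(CY);return CC+np.array([c*p[0]-s*p[1],s*p[0]+c*p[1],p[2]])
def go(P,yawdeg=None,base=None,rot=None):
    s=state();b=s["position"] if base is None else np.asarray(base,float)
    R=Ro.from_euler("xyz",s["tcp_rot"]).as_matrix()
    d=R.T@(np.asarray(P,float)-b);y=np.degrees(s["tcp_rot"][2])
    print("shift",d,"turn",None if yawdeg is None else round(y-yawdeg,2))
def st():
    s=state();print(round(s["time"],2),s["position"],"rot",np.degrees(s["tcp_rot"]),"F",s["ft_force"],"T",np.round(s["torque"],2),"op",round(s["opening"],1))
E
python3 - <<'E'
from h import *
go([222,611,350],11.1);go([450,160,350],11.1);go([600,-284,350],11.1)
E
```

```text
shift [  -0.1 -157.8    0.4] turn -31.08
shift [ 368.2 -157.3 -345.6] turn -31.08
shift [ 660.9 -156.8 -711.6] turn -31.08
```

Request:
carry_out:
  series:
    - [0, -50, 0, 0]
    - [0, -100, 0, -8]
    - [20, -145, -20, -16]
    - [50, -157, -47, -24]
    - [82, -157, -77, -31]
    - [115, -157, -108, -31]
    - [148, -157, -139, -31]
    - [182, -157, -171, -31]
    - [216, -157, -203, -31]
    - [250, -157, -235, -31]
    - [290, -157, -273, -31]
    - [330, -157, -310, -31]
  gripper: 0.7

```text
time: 1.35
position: [422.2, 213.4, 349.9]
tcp_rot: [-1.571, -0.0, 0.193]
ft_force: [0.6, -0.6, 0.9]
opening: 65.9
```

```bash
python3 - <<'E'
from h import *
st();go([600,-284,350],11.1);go([600,-284,200],11.1)
E
```

```text
1.35 [422.2 213.4 349.9] rot [-90.  -0.  11.] F [ 0.6 -0.6  0.9] T [ 0.1 -0.1  0. ] op 65.9
shift [  79.3   -0.2 -522.3] turn -0.06
shift [  79.2  149.8 -522.3] turn -0.06
```

Request:
carry_out:
  series:
    - [7, 0, -48, 0]
    - [14, 0, -96, 0]
    - [21, 0, -144, 0]
    - [28, 0, -192, 0]
    - [36, 0, -240, 0]
    - [44, 0, -288, 0]
    - [51, 5, -336, 0]
    - [58, 20, -384, 0]
    - [64, 50, -432, 0]
    - [70, 90, -470, 0]
    - [76, 120, -505, 0]
    - [76, 140, -515, 0]

```text
time: 2.55
position: [594.1, -279.4, 207.1]
tcp_rot: [-1.572, 0.002, 0.189]
ft_force: [-0.6, 1.1, -0.1]
opening: 65.8
```

Request:
carry_out:
  series:
    - [0, 0, 0, 0]
    - [0, 0, 0, 0]

```text
time: 2.75
position: [594.6, -275.1, 209.5]
tcp_rot: [-1.569, 0.001, 0.192]
ft_force: [0.3, 0.4, 0.0]
opening: 65.7
```

```bash
python3 - <<'E'
from h import *
st();go([600,-284,98],11.1)
w=snap("wrist","w1");c=get_calibration("wrist")
# predicted bar top in fisheye
def fish(P):
    p=c["R"]@np.array(P,float)+c["t"];th=np.arctan2(np.hypot(p[0],p[1]),p[2]);u=p[:2]/np.hypot(*p[:2])*th
    return u*c["intrinsics"][0,0]+c["intrinsics"][:2,2]
print(fish([600,-284,118]))
E
```

```text
2.75 [ 594.6 -275.1  209.5] rot [-89.9   0.1  11. ] F [0.3 0.4 0. ] T [0.1 0.  0. ] op 65.7
shift [  3.7 111.4 -10. ] turn -0.1
[247.3 191.9]
```

View pics/w1.png

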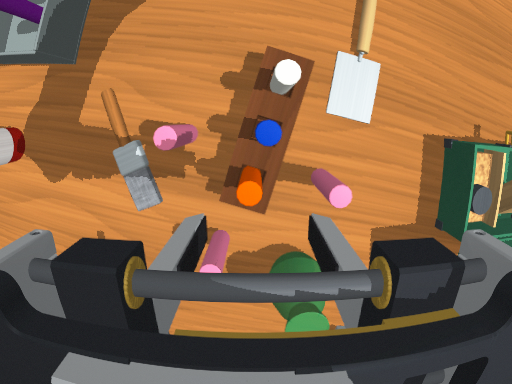

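The wrist view shows the orange bar's top at (249,193), against a predicted (247,192), so the measurement holds and I'll descend.

Request:
carry_out:
  series:
    - [4, 0, -10, 0]
    - [4, 30, -10, 0]
    - [4, 70, -10, 0]
    - [4, 100, -10, 0]
    - [4, 110, -10, 0]
    - [4, 110, -10, 0]

```text
time: 3.4
position: [601.0, -284.1, 99.8]
tcp_rot: [-1.57, 0.0, 0.193]
ft_force: [0.1, -1.2, -0.0]
opening: 65.7
```

```bash
python3 - <<'E'
from h import *
st();go([600,-284,99],11.1)
E
```

```text
3.4 [ 601.  -284.1   99.8] rot [-90.    0.   11.1] F [ 0.1 -1.2 -0. ] T [ 0. -0.  0.] op 65.7
shift [-0.9  0.8  0.3] turn -0.04
```

Request:
carry_out:
  series:
    - [-1, 1, 0, 0]
    - [-1, 1, 0, 0]
    - [-1, 1, 0, 0]
    - [-1, 1, 0, 0]
    - [-1, 1, 0, 0]
  gripper: 0
  squeeze: 20

```text
time: 3.9
position: [600.0, -285.0, 99.4]
tcp_rot: [-1.571, -0.001, 0.192]
ft_force: [-0.0, 1.1, -0.0]
opening: 29.1
```

Request:
carry_out:
  series:
    - [0, -20, 0, 0]
    - [0, -60, 0, 0]
    - [0, -100, 0, 0]
    - [0, -130, 0, 0]
    - [0, -130, 0, 0]

```text
time: 4.4
position: [602.4, -286.6, 234.2]
tcp_rot: [-1.576, -0.008, 0.192]
ft_force: [0.3, -0.9, -0.0]
opening: 0.6
```

```bash
python3 - <<'E'
from h import *
st();snap("scene","s2");snap("wrist","w2")
print(cw([-1,40,67]))
E
```

```text
4.4 [ 602.4 -286.6  234.2] rot [-90.3  -0.4  11. ] F [ 0.3 -0.9 -0. ] T [0. 0. 0.] op 0.6
[524.8 149.4  67. ]
```

View pics/s2.png

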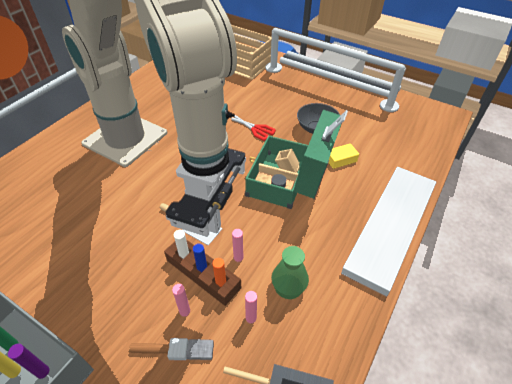

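View pics/w2.png

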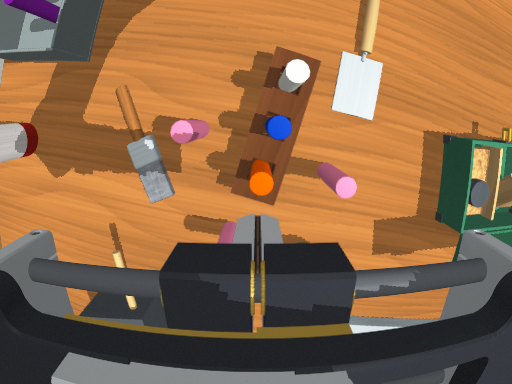

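The fingers were still at 29 mm when I lifted, so they hadn't gripped. The orange bar is still in its hole (wrist 262,178). I'll reopen and repeat with a longer closing time.

Request:
carry_out:
  series:
    - [0, 0, 0, 0]
    - [0, 0, 0, 0]
    - [0, 0, 0, 0]
    - [0, 0, 0, 0]
    - [0, 0, 0, 0]
    - [0, 0, 0, 0]
    - [0, 0, 0, 0]
    - [0, 0, 0, 0]
  gripper: 0.6

```text
time: 5.3
position: [599.8, -284.9, 228.9]
tcp_rot: [-1.571, -0.0, 0.192]
ft_force: [0.2, -0.2, 0.2]
opening: 55.9
```

```bash
python3 - <<'E'
from h import *
st();go([600,-284,99],11.1)
E
```

```text
5.3 [ 599.8 -284.9  228.9] rot [-90.  -0.  11.] F [ 0.2 -0.2  0.2] T [0. 0. 0.] op 55.9
shift [  0.4 129.9   0.9] turn -0.09
```

Request:
carry_out:
  series:
    - [0, 40, 1, 0]
    - [0, 80, 1, 0]
    - [0, 110, 1, 0]
    - [0, 130, 1, 0]
    - [0, 130, 1, 0]
    - [0, 130, 1, 0]

```text
time: 5.9
position: [599.8, -284.1, 99.2]
tcp_rot: [-1.571, -0.0, 0.192]
ft_force: [-0.1, -0.3, -0.1]
opening: 57.0
```

Request:
carry_out:
  series:
    - [0, 0, 0, 0]
    - [0, 0, 0, 0]
    - [0, 0, 0, 0]
    - [0, 0, 0, 0]
    - [0, 0, 0, 0]
    - [0, 0, 0, 0]
    - [0, 0, 0, 0]
    - [0, 0, 0, 0]
  gripper: 0
  squeeze: 20

```text
time: 6.7
position: [600.0, -283.9, 99.4]
tcp_rot: [-1.571, -0.001, 0.192]
ft_force: [-0.7, 0.7, 5.4]
opening: 24.8
```

Request:
carry_out:
  series:
    - [0, -15, 0, 0]
    - [0, -45, 0, 0]
    - [0, -80, 0, 0]
    - [0, -110, 0, 0]
    - [0, -120, 0, 0]
    - [0, -120, 0, 0]

```text
time: 7.3
position: [600.1, -284.4, 220.3]
tcp_rot: [-1.572, -0.002, 0.192]
ft_force: [-0.1, 0.5, -1.4]
opening: 24.7
```

```bash
python3 - <<'E'
from h import *
st();snap("scene","s3");snap("wrist","w3")
print(cw([-1,40,67]));P=cw([-1,40,0]);go([P[0],P[1],220],11.1)
E
```

```text
7.3 [ 600.1 -284.4  220.3] rot [-90.1  -0.1  11. ] F [-0.1  0.5 -1.4] T [0. 0. 0.] op 24.7
[524.8 149.4  67. ]
shift [ 10.3  -2.  438.8] turn -0.09
```

View pics/w3.png

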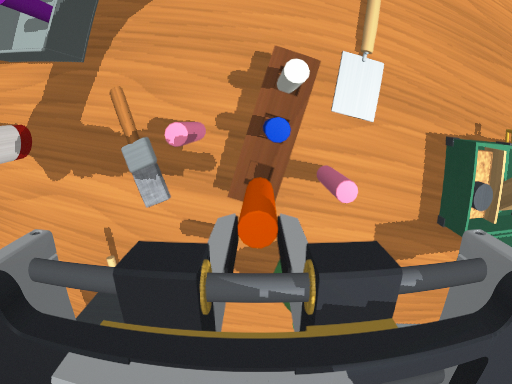

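The bar is held (wrist 258,215). I can only turn the tool about the vertical, so I'll pre-tilt the bar in the jaws by drawing its lower end against the case's front rim. First I'll move over the case and check its pose with the wrist camera.

```bash
cat >> h.py <<'E'
def wc(P): c,s=np.cos(CY),np.sin(CY);d=np.asarray(P)-CC;return np.array([c*d[0]+s*d[1],-s*d[0]+c*d[1],d[2]])
def fish(P,c):
    p=c["R"]@np.array(P,float)+c["t"];r=np.hypot(p[0],p[1]);th=np.arctan2(r,p[2])
    return p[:2]/r*th*c["intrinsics"][0,0]+c["intrinsics"][:2,2]
E
python3 - <<'E'
from h import *
st();P=cw([-48,40,0]);go([P[0],P[1],222],11.1);print(wc(state()["position"]))
E
```

```text
7.4 [ 598.6 -283.4  217.4] rot [-89.9   0.1  11. ] F [ 0.1  0.4 -1.9] T [ 0.1  0.  -0. ] op 25.2
shift [-36.7  -3.9 438.8] turn -0.09
[ -12.  -398.8  217.4]
```

Request:
carry_out:
  series:
    - [-3, -4, 40, 0]
    - [-7, -4, 85, 0]
    - [-11, -4, 130, 0]
    - [-15, -4, 175, 0]
    - [-19, -4, 220, 0]
    - [-22, -4, 265, 0]
    - [-26, -4, 310, 0]
    - [-30, -4, 350, 0]
    - [-34, -4, 390, 0]
    - [-37, -4, 420, 0]
    - [-37, -4, 438, 0]
    - [-37, -4, 438, 0]

```text
time: 8.6
position: [477.4, 141.9, 221.2]
tcp_rot: [-1.57, 0.004, 0.198]
ft_force: [-0.6, -0.8, -0.4]
opening: 25.1
```

Request:
carry_out:
  series:
    - [0, 0, 0, 0]
    - [0, 0, 0, 0]

```text
time: 8.8
position: [479.4, 137.2, 222.2]
tcp_rot: [-1.572, 0.001, 0.19]
ft_force: [0.6, -0.8, -2.4]
opening: 24.9
```

```bash
python3 - <<'E'
from h import *
c=get_calibration("wrist");im=snap("wrist","w4");st();print(wc(state()["position"]))
pts=dict(fl=(-70,100,75),fr=(-70,-100,75),rr=(70,-100,75),rl=(70,100,75),m1=(-1-14.7,57,58.7),m2=(-1-14.7,23,58.7),m3=(13.7,57,75.7),m4=(13.7,23,75.7),catch=(-92,0,53))
for k,v in pts.items():
    u=fish(cw(v),c);print(k,u)
    if 0<u[0]<512 and 0<u[1]<384: cv2.circle(im,tuple(int(round(x)) for x in u),2,(0,0,255),1)
cv2.imwrite("pics/w4p.png",im)
im=snap("top","t4")
for k,v in pts.items():
    u=proj("top",cw(v));cv2.circle(im,tuple(int(round(x)) for x in u),1,(0,0,255),-1)
crop(im,"t4c",120,100,255,235,4.4)
E
```

```text
8.85 [479.6 137.2 222.4] rot [-90.1   0.1  10.9] F [-0.6 -1.   0.1] T [0. 0. 0.] op 25.0
[-47.7  36.7 222.4]
fl [312.2 160.1]
fr [144.2 161.9]
rr [155.5 266.8]
rl [307.  268.7]
m1 [274.2 201.8]
m2 [246.7 201.9]
m3 [274.6 228.9]
m4 [246.6 229. ]
catch [227.3 139.9]
```

View pics/w4p.png

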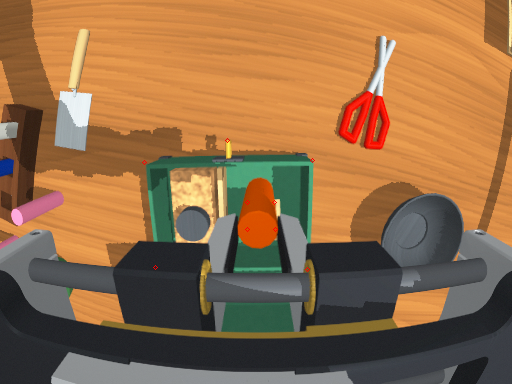

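View pics/t4c.png

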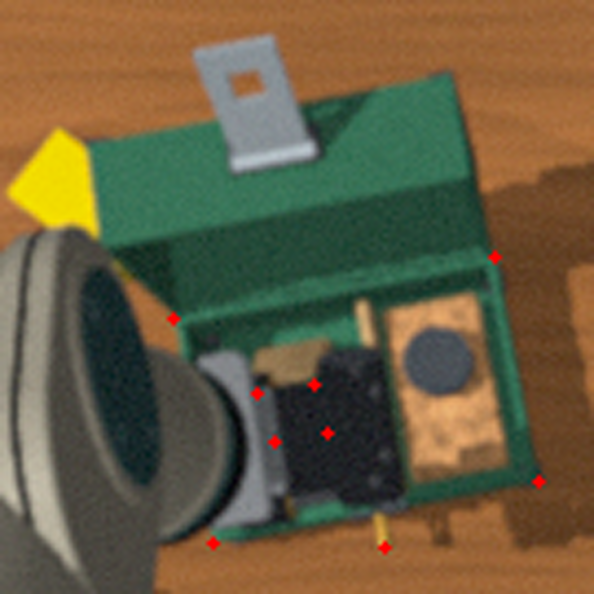

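```bash
python3 - <<'E'
from h import *
im=cv2.imread("pics/top0.png")
b=cv2.resize(im[165:215,165:215],None,fx=11,fy=11,interpolation=cv2.INTER_CUBIC)
for v in [(-15.7,57,58.7),(-15.7,23,58.7),(13.7,57,75.7),(13.7,23,75.7)]:
    u=(proj("top",cw(v))-165+.5)*11;cv2.circle(b,tuple(int(x) for x in u),3,(0,0,255),-1)
im=cv2.imread("pics/scene0.png")
a=cv2.resize(im[140:190,265:315],None,fx=11,fy=11,interpolation=cv2.INTER_CUBIC)
for v in [(-15.7,57,58.7),(-15.7,23,58.7),(13.7,57,75.7),(13.7,23,75.7)]:
    u=(proj("scene",cw(v))-[265,140]+.5)*11;cv2.circle(a,tuple(int(x) for x in u),3,(0,0,255),-1)
cv2.imwrite("pics/well.png",cv2.resize(np.hstack([b,a]),None,fx=.72,fy=.72,interpolation=cv2.INTER_AREA))
E
```

```text
(no output)
```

View pics/well.png

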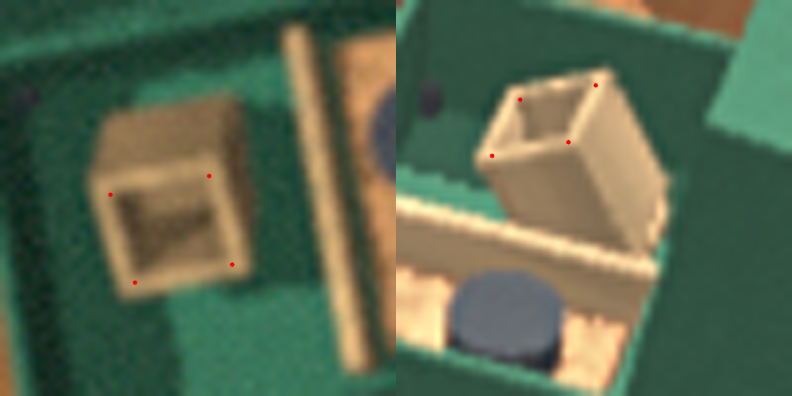

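Request:
carry_out:
  series:
    - [0, 20, 3, 0]
    - [0, 50, 3, 0]
    - [0, 80, 3, 0]
    - [0, 91, 3, 0]
    - [0, 91, 3, 0]
    - [0, 91, 3, 0]

```text
time: 9.5
position: [479.9, 141.6, 132.7]
tcp_rot: [-1.571, -0.001, 0.191]
ft_force: [-0.4, -0.7, -1.4]
opening: 24.8
```

```bash
python3 - <<'E'
from h import *
st();print(wc(state()["position"]))
E
```

```text
9.5 [479.9 141.6 132.7] rot [-90.   -0.1  11. ] F [-0.4 -0.7 -1.4] T [ 0. -0.  0.] op 24.8
[-46.6  41.1 132.7]
```

Request:
carry_out:
  series:
    - [-6, 0, -1, 0]
    - [-12, 0, -1, 0]
    - [-18, 0, -1, 0]
    - [-23, 0, -1, 0]
    - [-28, 0, -1, 0]
    - [-32, 0, -1, 0]
    - [-35, 0, -1, 0]
    - [-35, 0, -1, 0]
    - [-35, 0, -1, 0]

```text
time: 10.4
position: [444.9, 134.3, 131.9]
tcp_rot: [-1.571, -0.0, 0.192]
ft_force: [1.5, 0.0, -0.8]
opening: 25.0
```

```bash
python3 - <<'E'
from h import *
st();print(wc(state()["position"]))
im=snap("scene","s5");crop(im,"s5c",215,80,365,220,4)
im=snap("wrist","w5")
E
```

```text
10.4 [444.9 134.3 131.9] rot [-90.  -0.  11.] F [ 1.5  0.  -0.8] T [ 0.1 -0.3  0. ] op 25.0
[-82.3  40.6 131.9]
```

View pics/s5c.png

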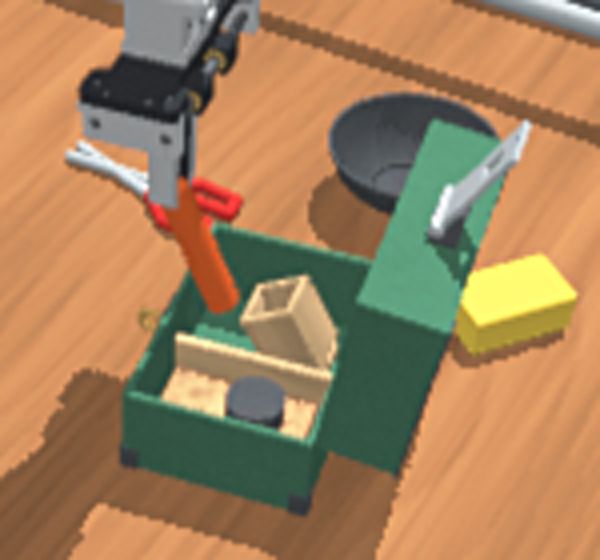

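View pics/w5.png

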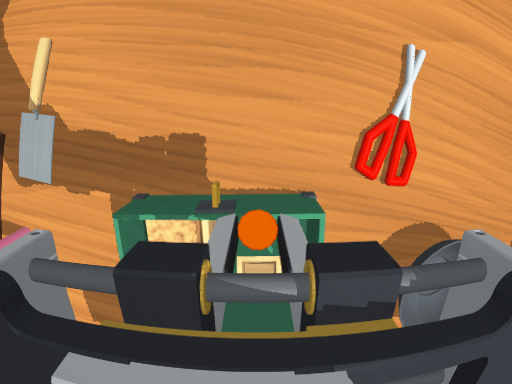

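The pivot worked: in the scene crop the bar (175,190 to 222,303) lies parallel to the well. I'll measure the lower end and the axis in the plane of the grasp.

```bash
python3 - <<'E'
from h import *
im=cv2.imread("pics/s5.png");h=cv2.cvtColor(im,cv2.COLOR_BGR2HSV)
m=cv2.inRange(h,(3,170,90),(18,255,255));m[:,:240]=0;m[:115]=0;m[175:]=0;m[:,290:]=0
ys,xs=np.nonzero(m);print(len(xs),xs.min(),xs.max(),ys.min(),ys.max())
# edges per row
def plane(uv,y):
    o,d=ray("scene",uv);n=cw([0,1,0])-CC;t=(np.dot(n,CC)+y-np.dot(n,o))/np.dot(n,d);return wc(o+t*d)
P=np.array([(xs[ys==r].mean(),r) for r in range(ys.min(),ys.max()+1)]);
v=cv2.fitLine(P[3:-8].astype(np.float32),cv2.DIST_L2,0,.01,.01).ravel();print(v)
a=plane(v[2:],40.6);b=plane(v[2:]+15*v[:2]*np.sign(v[1]),40.6);d=a-b;print("axis",a,b,"tilt",np.degrees(np.arctan2(-d[0],d[2])))
r=ys.max();print("lowest px",xs[ys==r].mean(),r)
# project model endpoints for tilt
g=np.array([-82.3,40.6,128.9])
for s in (85,88,91):
  for al in (25,30,35):
    e=g+s*np.array([np.sin(np.radians(al)),0,-np.cos(np.radians(al))]);print(s,al,proj("scene",cw(e)),wc(cw(e)))
E
```

```text
279 251 275 124 157
[  0.2   1.  263.9 138. ]
axis [-64.2  40.6 112.9] [-52.8  40.6  57.8] tilt 11.722561330808508
lowest px 269.0 157
85 25 [268.9 154.6] [-46.4  40.6  51.9]
85 30 [271.  154.3] [-39.8  40.6  55.3]
85 35 [272.9 153.9] [-33.5  40.6  59.3]
88 25 [269.3 155.4] [-45.1  40.6  49.1]
88 30 [271.4 155.1] [-38.3  40.6  52.7]
88 35 [273.4 154.6] [-31.8  40.6  56.8]
91 25 [269.6 156.1] [-43.8  40.6  46.4]
91 30 [271.8 155.8] [-36.8  40.6  50.1]
91 35 [273.9 155.3] [-30.1  40.6  54.4]
```

Request:
carry_out:
  series:
    - [2, -20, 0, 0]
    - [6, -45, 0, 0]
    - [20, -45, -1, 0]
    - [36, -40, -1, 0]
    - [36, -25, -1, 0]
    - [36, -23, -1, 0]
    - [36, -23, -1, 0]
    - [36, -23, -1, 0]

```text
time: 11.3
position: [480.0, 140.0, 155.0]
tcp_rot: [-1.571, 0.001, 0.192]
ft_force: [0.7, 0.9, -2.1]
opening: 25.2
```

```bash
python3 - <<'E'
from h import *
st();print(wc(state()["position"]))
im=snap("scene","s6");crop(im,"s6c",255,110,325,190,7)
im=snap("top","t6");crop(im,"t6c",150,150,230,220,7)
E
```

```text
11.3 [480. 140. 155.] rot [-90.   0.  11.] F [ 0.7  0.9 -2.1] T [ 0.  0. -0.] op 25.2
[-46.8  39.4 155. ]
```

View pics/s6c.png

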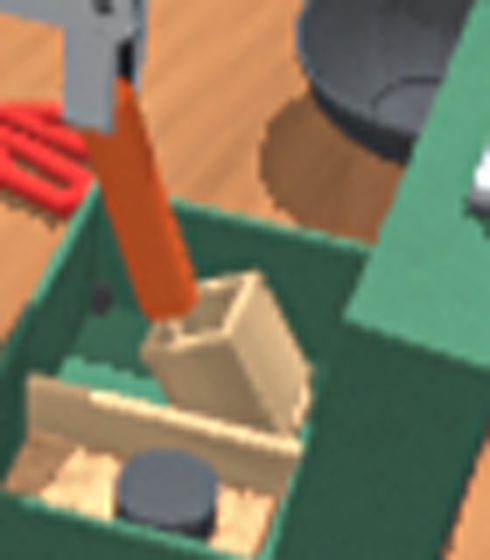

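View pics/t6c.png

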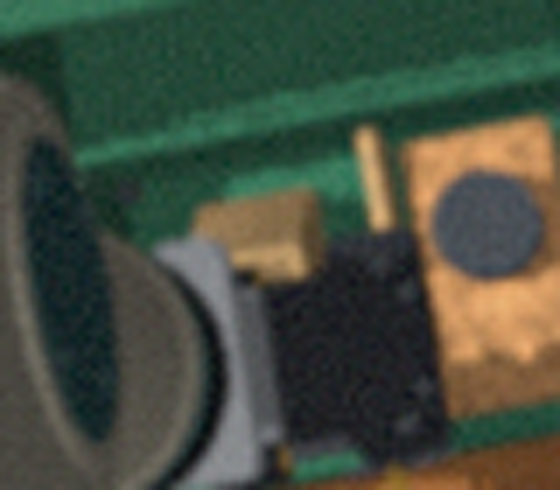

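```bash
python3 - <<'E'
from h import *
im=cv2.imread("pics/s6.png");h=cv2.cvtColor(im,cv2.COLOR_BGR2HSV)
m=cv2.inRange(h,(3,190,100),(14,255,255))
L=[];R=[]
for r in range(126,157):
    x=[i for i in np.nonzero(m[r])[0] if 265<i<286]
    if x: print(r,min(x),max(x),end=' | '); L.append((min(x),r));R.append((max(x)+1,r))
def plane(uv,y=39.4):
    o,d=ray("scene",uv);n=cw([0,1,0])-CC;t=(np.dot(n,CC)+y-np.dot(n,o))/np.dot(n,d);return wc(o+t*d)
R=np.array(R,float);L=np.array(L,float)
k=(R[:,1]>=132)&(R[:,1]<=149)
M=(R+L)[k]/2
v=cv2.fitLine(M.astype(np.float32),cv2.DIST_HUBER,0,.01,.01).ravel();v[:2]*=np.sign(v[1])
a,b=plane(v[2:]-8*v[:2]),plane(v[2:]+8*v[:2]);d=a-b;print("\n",a,b,np.degrees(np.arctan2(-d[0],d[2])))
g=np.array([-46.8,39.4,152.])
for al in (20,25,30):
    e=g+88*np.array([np.sin(np.radians(al)),0,-np.cos(np.radians(al))]);print(al,proj("scene",cw(e)),proj("scene",cw(g+(e-g)*.4)),e)
E
```

```text
126 272 274 | 127 272 274 | 128 272 274 | 129 266 275 | 130 267 275 | 131 267 275 | 132 267 276 | 133 268 276 | 134 269 276 | 135 269 277 | 136 270 277 | 137 270 277 | 138 270 277 | 139 270 278 | 140 271 278 | 141 271 279 | 142 272 279 | 143 272 279 | 144 272 280 | 145 273 280 | 146 273 280 | 147 273 281 | 148 274 281 | 149 274 281 | 150 274 282 | 151 275 282 | 152 275 282 | 153 275 281 | 154 276 280 | 
 [-37.9  39.4 140.9] [-18.8  39.4  88.8] 20.108156790332494
20 [278.2 153.1] [273.3 139. ] [-16.7  39.4  69.3]
25 [280.5 152.9] [274.2 139. ] [-9.6 39.4 72.2]
30 [282.7 152.6] [275.1 138.8] [-2.8 39.4 75.8]
```

Request:
carry_out:
  series:
    - [2, -8, 0, 0]
    - [8, -9, 0, 0]
    - [13, -9, 0, 0]
    - [13, -9, 0, 0]
    - [14, -2, 0, 0]
    - [17, 4, 0, 0]
    - [19, 8, 0, 0]
    - [19, 8, 0, 0]
    - [19, 8, 0, 0]

```text
time: 12.3
position: [498.8, 143.7, 146.6]
tcp_rot: [-1.571, 0.001, 0.192]
ft_force: [0.8, -0.4, -0.5]
opening: 25.2
```

```bash
python3 - <<'E'
from h import *
st();print(wc(state()["position"]))
im=snap("scene","s7");crop(im,"s7c",255,110,325,190,7)
E
```

```text
12.3 [498.8 143.7 146.6] rot [-90.   0.  11.] F [ 0.8 -0.4 -0.5] T [0.1 0.  0.1] op 25.2
[-27.6  39.4 146.6]
```

View pics/s7c.png

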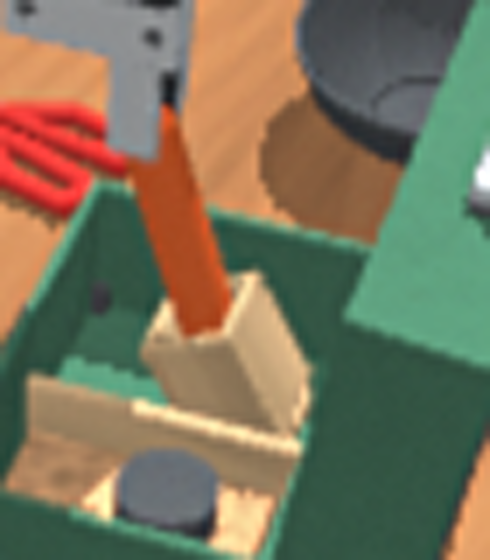

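Request:
carry_out:
  series:
    - [0, 5, 0, 0]
    - [0, 10, 0, 0]
    - [0, 15, 0, 0]
    - [0, 19, 0, 0]
    - [0, 22, 0, 0]
    - [0, 22, 0, 0]
    - [0, 22, 0, 0]

```text
time: 13.05
position: [499.1, 143.8, 124.8]
tcp_rot: [-1.571, -0.0, 0.192]
ft_force: [-0.1, 0.3, -1.0]
opening: 24.9
```

```bash
python3 - <<'E'
from h import *
st();print(wc(state()["position"]))
im=snap("scene","s8");crop(im,"s8c",255,110,325,190,7)
E
```

```text
13.05 [499.1 143.8 124.8] rot [-90.  -0.  11.] F [-0.1  0.3 -1. ] T [-0.  -0.1  0. ] op 24.9
[-27.3  39.5 124.8]
```

View pics/s8c.png

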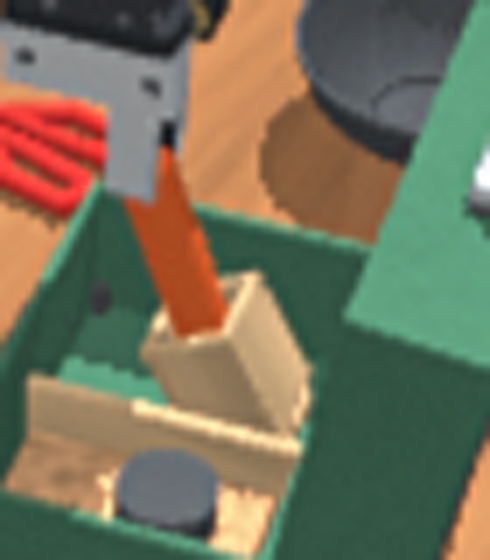

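Request:
carry_out:
  series:
    - [1, 5, 0, 0]
    - [3, 10, 0, 0]
    - [4, 15, 0, 0]
    - [6, 19, 0, 0]
    - [8, 22, 0, 0]
    - [9, 24, 0, 0]
    - [9, 24, 0, 0]
    - [9, 24, 0, 0]

```text
time: 13.9
position: [504.8, 145.1, 101.0]
tcp_rot: [-1.57, 0.006, 0.192]
ft_force: [-6.5, -0.4, 10.2]
opening: 25.6
```

```bash
python3 - <<'E'
from h import *
st();print(wc(state()["position"]))
im=snap("scene","s9");crop(im,"s9c",255,110,325,190,7)
E
```

```text
13.9 [504.8 145.1 101. ] rot [-90.    0.3  11. ] F [-6.5 -0.4 10.2] T [-0.1  1.4  0. ] op 25.6
[-21.5  39.6 101. ]
```

View pics/s9c.png

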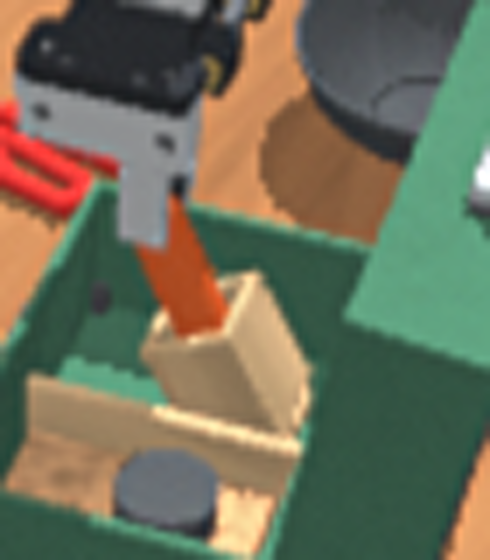

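Request:
carry_out:
  series:
    - [0, 0, 0, 0]
    - [0, 0, 0, 0]
    - [0, 0, 0, 0]
    - [0, 0, 0, 0]
    - [0, 0, 0, 0]
    - [0, -50, 0, 0]
    - [-30, -90, 0, 0]
    - [-70, -120, 0, 0]
    - [-70, -120, 0, 0]
  gripper: 0.6

```text
time: 14.85
position: [436.9, 131.7, 224.1]
tcp_rot: [-1.569, -0.003, 0.192]
ft_force: [0.5, 0.3, -1.2]
opening: 56.2
```

```bash
python3 - <<'E'
from h import *
st();print(wc(state()["position"]))
im=snap("scene","s10");crop(im,"s10c",240,95,340,215,5)
snap("wrist","w10")
for al in [30]:
  for t,l in [(5,0),(115,0)]:
    e=[28-.5*t,40,17+.866*t];print(t,proj("scene",cw(e)),(proj("scene",cw(e))-[240,95]+.5)*5)
E
```

```text
14.85 [436.9 131.7 224.1] rot [-89.9  -0.2  11. ] F [ 0.5  0.3 -1.2] T [ 0.1 -0.1  0. ] op 56.2
[-90.7  39.6 224.1]
5 [290.4 167.8] [254.6 366.4]
115 [275. 140.] [177.5 227.3]
```

View pics/s10c.png

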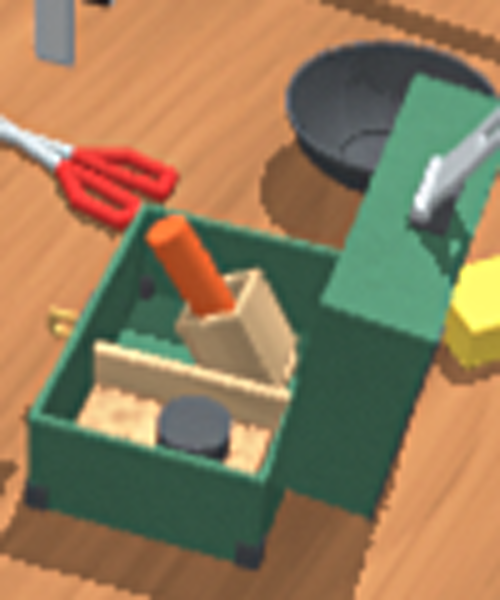

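View pics/w10.png

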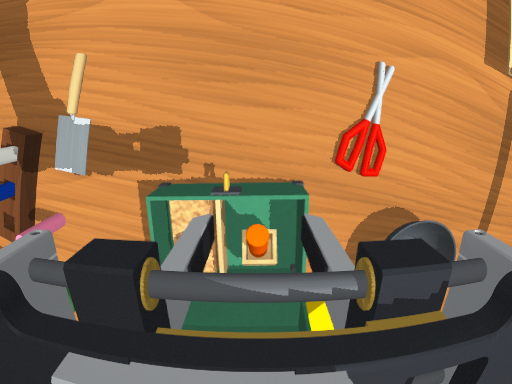

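```bash
python3 - <<'E'
from h import *
im=snap("top","t10")
h=cv2.cvtColor(im,cv2.COLOR_BGR2HSV);crop(im,"t10c",120,100,255,235,4.4)
# seated, lying on low wall, top face centre
for t in (115,120,130):
    e=np.array([28-.5*t-3.5,40,17+.866*t-2]);print(t,(proj("scene",cw(e))-[240,95]+.5)*5,(proj("top",cw(e))-[120,100]+.5)*4.4)
E
```

```text
115 [171.7 228.4] [287.3 460.6]
120 [168.  221.8] [286.6 464.4]
130 [160.5 208.4] [285.1 472.1]
```

View pics/t10c.png

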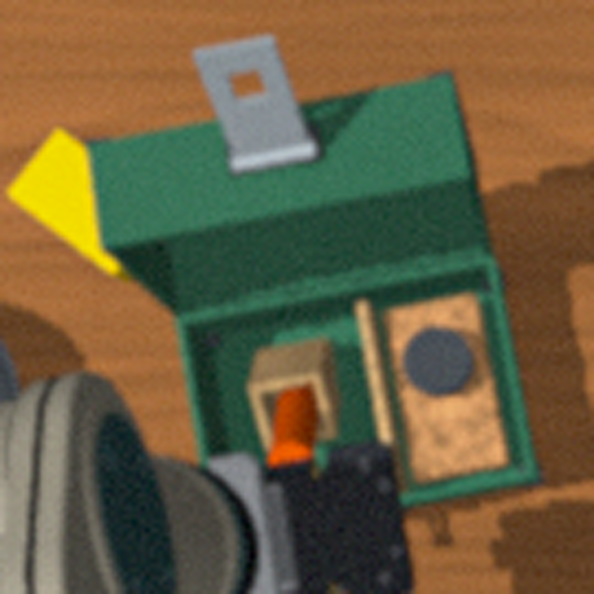

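The bar is seated: its top is at scene crop (172,230) against a predicted (172,228) for full depth. Next is the lid, which I'll push from behind at case y = -70, with the jaws turned 90° to keep the body clear of the hasp.

```bash
python3 - <<'E'
from h import *
s=state();print(s["joints"]);st()
P=cw([-60,-70,0]);go([P[0],P[1],300],101.1)
P=cw([190,-70,0]);go([P[0],P[1],300],101.1)
E
```

```text
[-0.5  0.3  0.2  2.  -0.1  0.8  1.5]
15.0 [439.8 132.5 220.8] rot [-90.   -0.1  11. ] F [0.7 0.3 0.2] T [ 0.1 -0.   0. ] op 56.6
shift [  27.9  -79.2 -109.7] turn -90.06
shift [ 277.9  -78.9 -109.5] turn -90.06
```

Request:
carry_out:
  series:
    - [0, -30, -10, 8]
    - [0, -60, -20, 16]
    - [5, -80, -35, 24]
    - [10, -80, -50, 32]
    - [16, -80, -65, 40]
    - [22, -80, -80, 48]
    - [28, -80, -95, 56]
    - [28, -80, -110, 64]
    - [40, -80, -110, 72]
    - [65, -80, -110, 80]
    - [95, -80, -110, 88]
    - [125, -80, -110, 90]
  gripper: 0

```text
time: 16.2
position: [584.6, 48.3, 298.9]
tcp_rot: [-1.573, -0.001, -1.382]
ft_force: [0.2, 0.4, 0.8]
opening: 0.7
```

```bash
python3 - <<'E'
from h import *
st();print(wc(state()["position"]));P=cw([190,-70,0]);go([P[0],P[1],300],-78.9)
E
```

```text
16.2 [584.6  48.3 298.9] rot [-90.1  -0.1 -79.2] F [0.2 0.4 0.8] T [-0.1  0.  -0. ] op 0.7
[ 38.2 -70.7 298.9]
shift [ -1.4  -1.5 151.8] turn -0.28
```

Request:
carry_out:
  series:
    - [0, 0, 45, 0]
    - [0, 0, 90, 0]
    - [0, 0, 130, 0]
    - [0, 0, 150, 0]
    - [0, 10, 150, 0]
    - [0, 40, 150, 0]
    - [0, 75, 150, 0]
    - [0, 93, 150, 0]
    - [0, 93, 150, 0]
    - [0, 93, 150, 0]

```text
time: 17.2
position: [729.6, 76.4, 207.2]
tcp_rot: [-1.572, -0.0, -1.379]
ft_force: [0.5, -0.2, 1.3]
opening: 0.4
```

```bash
python3 - <<'E'
from h import *
st();print(wc(state()["position"]))
im=snap("scene","s11");snap("top","t11")
E
```

```text
17.2 [729.6  76.4 207.2] rot [-90.1  -0.  -79. ] F [ 0.5 -0.2  1.3] T [-0.1  0.  -0. ] op 0.4
[185.8 -71.  207.2]
```

View pics/s11.png

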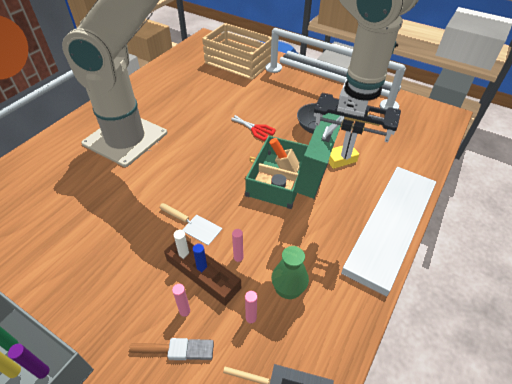

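View pics/t11.png

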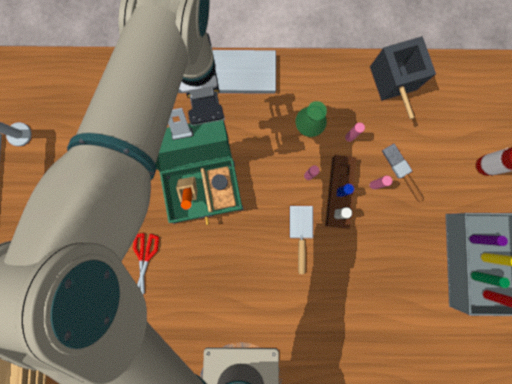

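Request:
carry_out:
  series:
    - [9, 0, -15, 0]
    - [9, 0, -30, 0]
    - [9, 0, -43, 0]
    - [9, -6, -58, 0]
    - [9, -12, -74, 0]
    - [9, -14, -90, 0]
    - [9, -15, -106, 0]
    - [9, -13, -122, 0]
    - [9, -10, -139, 0]
    - [9, -4, -154, 0]
    - [9, 3, -168, 0]
    - [9, 3, -168, 0]

```text
time: 18.5
position: [565.7, 35.3, 205.7]
tcp_rot: [-1.571, 0.001, -1.38]
ft_force: [0.3, 0.5, 0.5]
opening: 0.5
```

```bash
python3 - <<'E'
from h import *
st();print(wc(state()["position"]))
im=snap("scene","s12")
E
```

```text
18.5 [565.7  35.3 205.7] rot [-90.   0. -79.] F [0.3 0.5 0.5] T [-0.1  0.  -0. ] op 0.5
[ 17.1 -79.8 205.7]
```

View pics/s12.png

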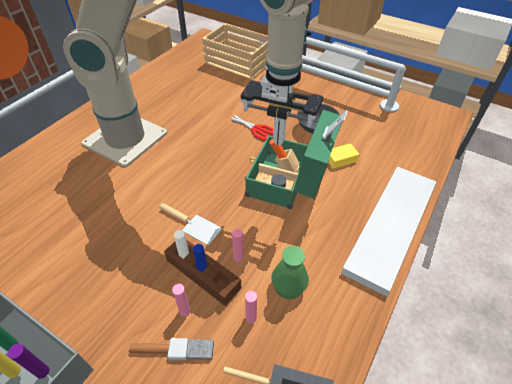

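```bash
python3 - <<'E'
from h import *
a=cv2.imread("pics/s11.png");b=cv2.imread("pics/s12.png")
k=lambda i:cv2.resize(i[85:215,235:365],None,fx=3,fy=3,interpolation=cv2.INTER_CUBIC)
cv2.imwrite("pics/cmp.png",np.hstack([k(a),k(b)]))
b=snap("top","t12");a=cv2.imread("pics/t11.png")
k=lambda i:cv2.resize(i[80:210,130:260],None,fx=3,fy=3,interpolation=cv2.INTER_CUBIC)
cv2.imwrite("pics/cmp2.png",np.hstack([k(a),k(b)]))
E
```

```text
(no output)
```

View pics/cmp.png

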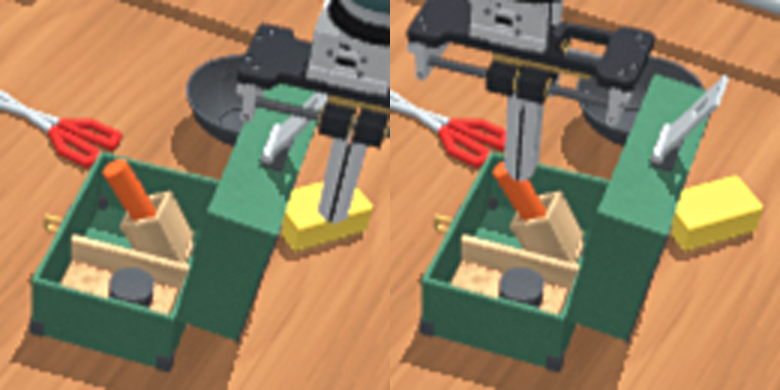

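View pics/cmp2.png

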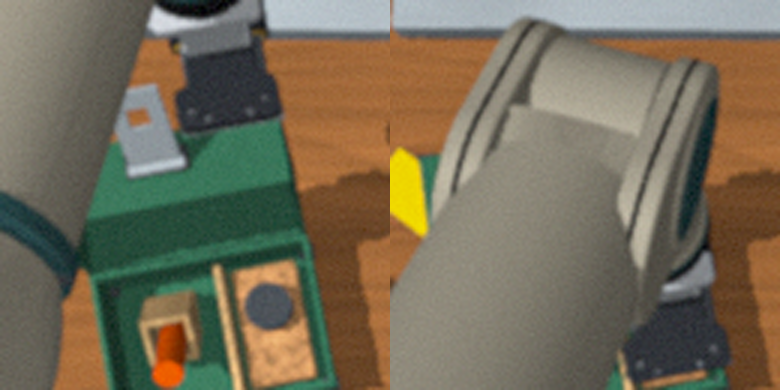

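```bash
python3 - <<'E'
from h import *
print(proj("scene",cw([185.8,-71,185])),proj("scene",cw([17,-80,184])))
print("lid edge R", [proj("scene",cw(p)) for p in ([147,-100,206],[88,-100,214],[147,100,206])])
print("start s11 lid top corners in px: (309,~156),(235+275/3,85+235/3)")
print(state()["time"])
E
```

```text
[343.5 166.8] [278.2 152.7]
lid edge R [array([326.7, 164.3]), array([303.7, 155.9]), array([344.1, 117.1])]
start s11 lid top corners in px: (309,~156),(235+275/3,85+235/3)
18.6
```

```bash
python3 - <<'E'
from h import *
print(proj("scene",cw([-21.5,40-19,79])),proj("scene",cw([-21.5,40-19,101])), "seen near finger bottom (275,145)")
im=cv2.imread("pics/s9.png");im2=cv2.imread("pics/s12.png")
cv2.circle(im,tuple(int(round(x)) for x in proj("scene",cw([-21.5,21,79]))),1,(255,0,255),-1)
cv2.circle(im2,tuple(int(round(x)) for x in proj("scene",cw([17,-80,184]))),1,(255,0,255),-1)
cv2.circle(im2,tuple(int(round(x)) for x in proj("scene",cw([17,-80,206]))),1,(255,255,0),-1)
k=lambda i:cv2.resize(i[85:205,240:305],None,fx=5,fy=5,interpolation=cv2.INTER_CUBIC)
cv2.imwrite("pics/tip.png",np.hstack([k(im),k(im2)]))
E
```

```text
[274.9 154.2] [275.2 148.6] seen near finger bottom (275,145)
```

View pics/tip.png

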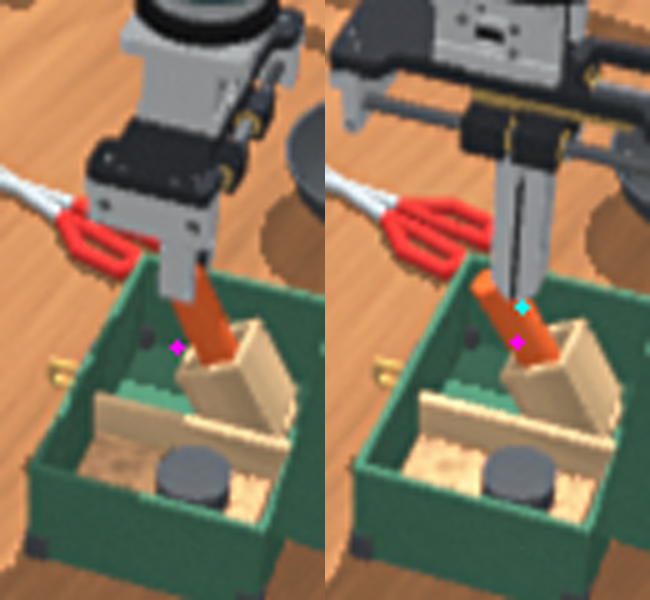

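```bash
python3 - <<'E'
from h import *
c=get_calibration("wrist");s=state()
R=Ro.from_euler("xyz",s["tcp_rot"]).as_matrix()
for y in (-20,-7,3,22):
    for z in (-28,28): print(y,z,fish(s["position"]+R@np.array([0,y,z]),c),fish(s["position"]+R@np.array([-8,y,z]),c),fish(s["position"]+R@np.array([8,y,z]),c))
print("tip closed",[fish(s["position"]+R@np.array([0,y,0]),c) for y in (-20,-7,3,22)])
E
```

```text
-20 -28 [211.1 231.1] [210.5 219. ] [211.8 242.9]
-20 28 [301.4 231.1] [302. 219.] [300.8 242.9]
-7 -28 [214.  224.1] [213.5 212.6] [214.6 235.3]
-7 28 [298.6 224.1] [299.1 212.6] [298.1 235.3]
3 -28 [216.  219.2] [215.5 208.2] [216.5 230. ]
3 28 [296.7 219.2] [297.2 208.2] [296.3 230. ]
22 -28 [219.3 211.1] [219.  200.9] [219.7 221.1]
22 28 [293.5 211.1] [293.9 200.9] [293.2 221.1]
tip closed [array([256.2, 231.4]), array([256.3, 224.3]), array([256.3, 219.4]), array([256.4, 211.2])]
```

```bash
python3 - <<'E'
from h import *
im=cv2.imread("pics/w10.png");crop(im,"w10c",150,190,370,330,3.5)
E
```

```text
(no output)
```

View pics/w10c.png

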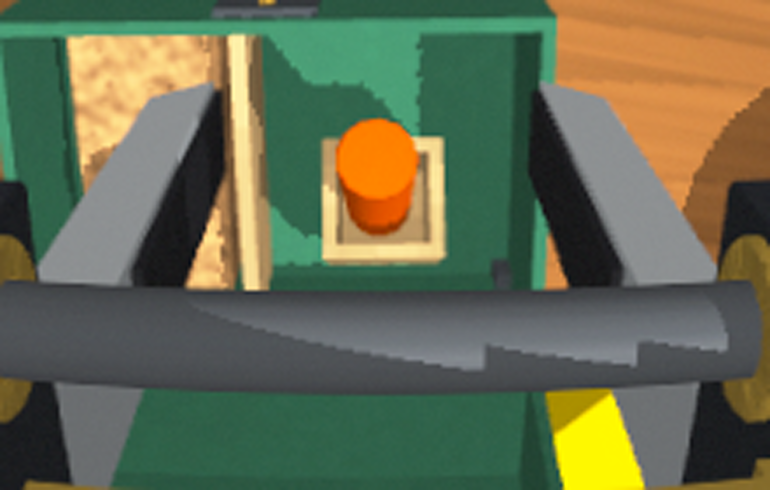

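The lid didn't move. By measurement, the visible fingertips sit about 7 mm above the reported TCP, not 22 mm below it: scene tip at (278,144) against (278,153) expected, and the wrist view agrees. So the fingers passed just over the lid's edge. From here I'll use tip z = TCP z + 7, and redo the push lower.

Request:
carry_out:
  series:
    - [0, -40, 0, 0]
    - [0, -75, 25, 0]
    - [0, -75, 70, 0]
    - [0, -75, 115, 0]
    - [0, -75, 155, 0]
    - [0, -75, 174, 0]
    - [0, -60, 174, 0]
    - [0, -25, 174, 0]
    - [0, 10, 174, 0]
    - [0, 28, 174, 0]
    - [0, 28, 174, 0]
    - [0, 28, 174, 0]

```text
time: 19.8
position: [738.8, 69.1, 177.8]
tcp_rot: [-1.569, -0.001, -1.378]
ft_force: [0.1, -0.5, 0.0]
opening: 0.3
```

```bash
python3 - <<'E'
from h import *
st();print(wc(state()["position"]))
im=snap("scene","s13");crop(im,"s13c",265,80,375,205,5)
E
```

```text
19.8 [738.8  69.1 177.8] rot [-89.9  -0.  -79. ] F [ 0.1 -0.5  0. ] T [-0.1 -0.   0. ] op 0.3
[193.6 -80.  177.8]
```

View pics/s13c.png

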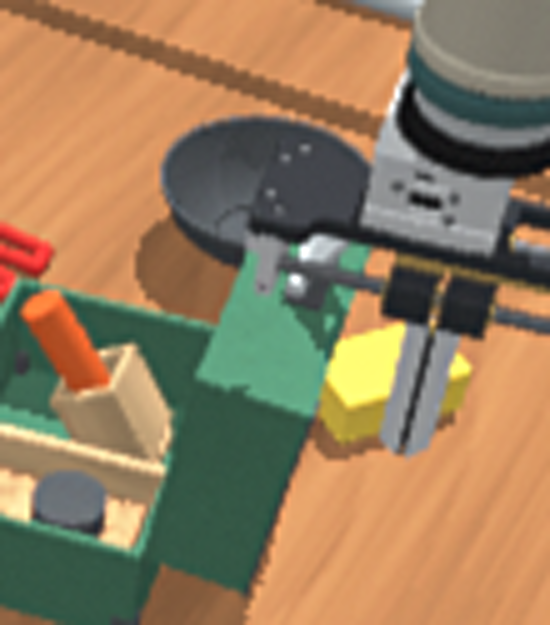

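Request:
carry_out:
  series:
    - [0, 0, -17, 0]
    - [0, 0, -34, 0]
    - [0, 0, -51, 0]
    - [0, -6, -66, 0]
    - [0, -12, -82, 0]
    - [0, -12, -82, 0]

```text
time: 20.45
position: [659.3, 52.9, 193.0]
tcp_rot: [-1.563, -0.0, -1.379]
ft_force: [1.2, -0.2, 1.0]
opening: 0.3
```

```bash
python3 - <<'E'
from h import *
st();print(wc(state()["position"]))
im=snap("scene","s14");crop(im,"s14c",245,80,375,205,4.5)
E
```

```text
20.45 [659.3  52.9 193. ] rot [-89.6  -0.  -79. ] F [ 1.2 -0.2  1. ] T [-0.1 -0.3  0. ] op 0.3
[112.4 -80.5 193. ]
```

View pics/s14c.png

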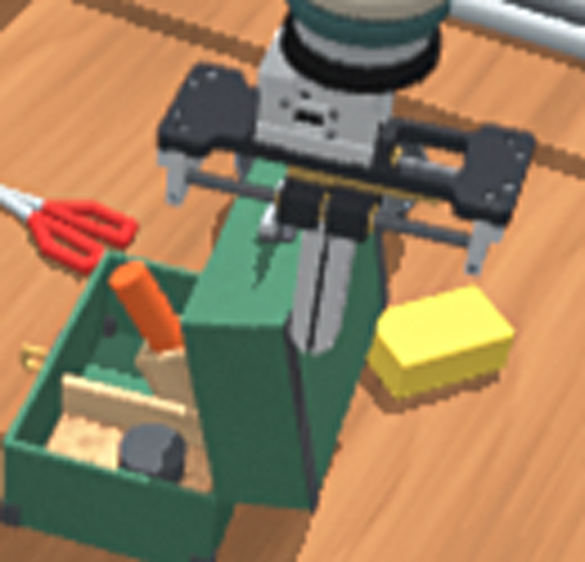

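Request:
carry_out:
  series:
    - [0, 0, -16, 0]
    - [0, 0, -33, 0]
    - [0, 2, -49, 0]
    - [0, 5, -65, 0]
    - [0, 11, -80, 0]
    - [0, 18, -95, 0]
    - [0, 27, -108, 0]
    - [0, 39, -121, 0]
    - [0, 39, -121, 0]

```text
time: 21.4
position: [536.8, 29.8, 149.3]
tcp_rot: [-1.574, 0.001, -1.38]
ft_force: [0.1, -0.1, -0.7]
opening: 0.6
```

```bash
python3 - <<'E'
from h import *
st();print(wc(state()["position"]))
im=snap("scene","s15");crop(im,"s15c",225,80,355,205,4.5)
E
```

```text
21.4 [536.8  29.8 149.3] rot [-90.2   0.  -79. ] F [ 0.1 -0.1 -0.7] T [-0.1  0.   0. ] op 0.6
[-12.3 -79.6 149.3]
```

View pics/s15c.png

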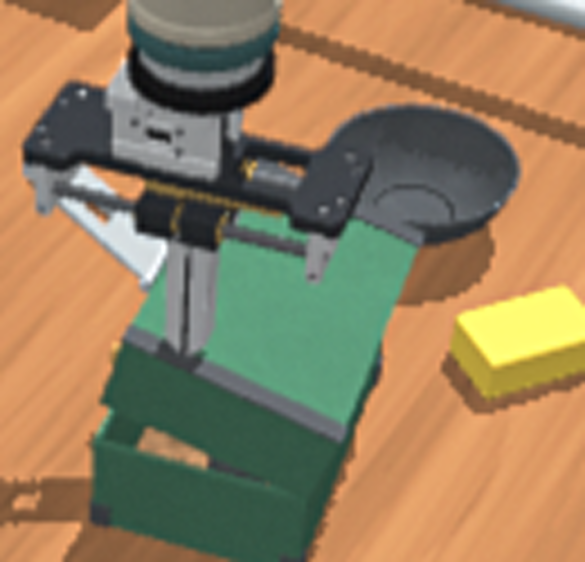

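Request:
carry_out:
  series:
    - [0, 5, -3, 0]
    - [0, 10, -6, 0]
    - [0, 15, -9, 0]
    - [0, 18, -11, 0]
    - [0, 21, -12, 0]
    - [0, 21, -12, 0]

```text
time: 22.05
position: [526.6, 27.9, 128.6]
tcp_rot: [-1.572, 0.0, -1.379]
ft_force: [0.8, -0.3, -0.2]
opening: 0.2
```

```bash
python3 - <<'E'
from h import *
st();print(wc(state()["position"]))
im=snap("scene","s16");crop(im,"s16c",225,80,355,205,4.5)
E
```

```text
22.05 [526.6  27.9 128.6] rot [-90.   0. -79.] F [ 0.8 -0.3 -0.2] T [-0.  0. -0.] op 0.2
[-22.6 -79.5 128.6]
```

View pics/s16c.png

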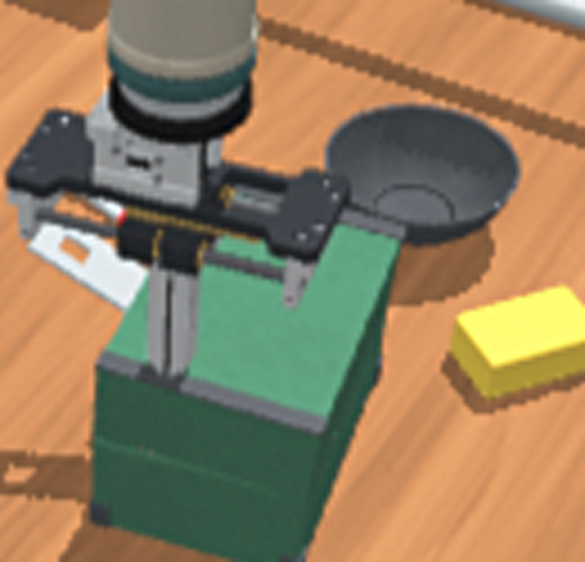

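Request:
carry_out:
  series:
    - [0, 2, -1, 0]
    - [0, 4, -2, 0]
    - [0, 6, -2, 0]
    - [0, 8, -2, 0]
    - [0, 8, -2, 0]

```text
time: 22.6
position: [524.2, 27.4, 122.5]
tcp_rot: [-1.571, 0.002, -1.379]
ft_force: [-6.6, 0.3, 20.8]
opening: 0.6
```

```bash
python3 - <<'E'
from h import *
st();print(wc(state()["position"]))
E
```

```text
22.6 [524.2  27.4 122.5] rot [-90.    0.1 -79. ] F [-6.6  0.3 20.8] T [-0.1  1.6 -0.1] op 0.6
[-25.1 -79.5 122.5]
```

The lid is fully shut, with a contact force of 21 N when pressed and the hasp still up. I'll lift off and move over the hasp.

Request:
carry_out:
  series:
    - [0, -30, 0, 0]
    - [0, -68, 0, 0]
    - [-20, -68, -30, 0]
    - [-45, -68, -60, 0]
    - [-70, -68, -90, 0]
    - [-80, -60, -108, 0]
    - [-80, -30, -108, 0]
    - [-80, -13, -108, 0]
    - [-80, -13, -108, 0]
    - [-80, -13, -108, 0]

```text
time: 23.6
position: [403.6, 85.2, 134.0]
tcp_rot: [-1.571, -0.0, -1.379]
ft_force: [0.1, -0.2, -0.5]
opening: 0.1
```

```bash
python3 - <<'E'
from h import *
st();print(wc(state()["position"]))
im=snap("scene","s17");crop(im,"s17c",205,70,355,205,4)
im=snap("wrist","w17")
im=snap("top","t17");crop(im,"t17c",150,120,260,240,4.5)
E
```

```text
23.6 [403.6  85.2 134. ] rot [-90.  -0. -79.] F [ 0.1 -0.2 -0.5] T [-0.1  0.   0. ] op 0.1
[-132.3    0.4  134. ]
```

View pics/s17c.png

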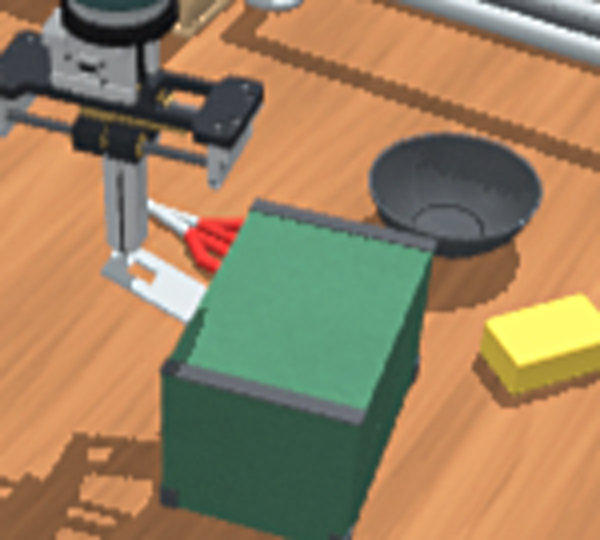

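View pics/w17.png

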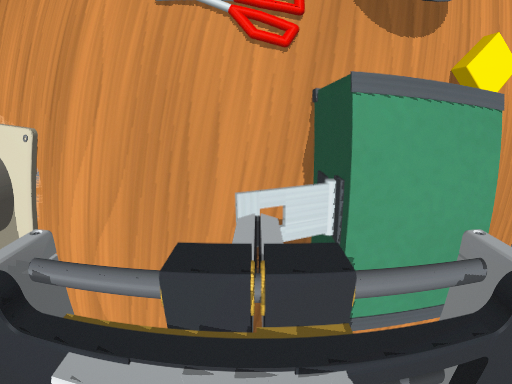

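View pics/t17c.png

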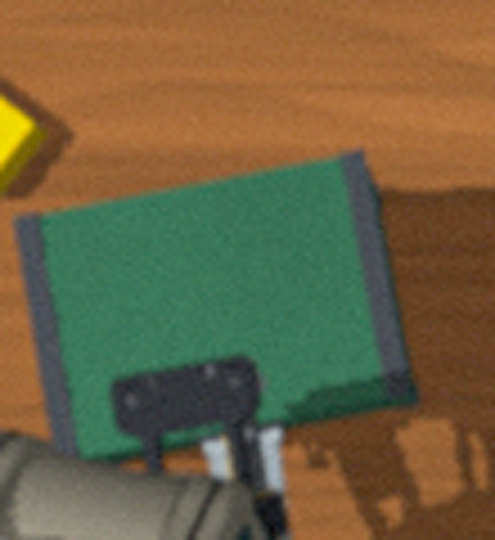

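```bash
python3 - <<'E'
from h import *
def plane(uv,y):
    o,d=ray("scene",uv);n=cw([0,1,0])-CC;t=(np.dot(n,CC)+y-np.dot(n,o))/np.dot(n,d);return wc(o+t*d)
f=lambda p:np.array([205+p[0]/4,70+p[1]/4])-.4
for n,p in dict(tip=(122,258),block=(122,158),brR=(218,185),brRtop=(222,140),bodycorner=(210,135),hasp_end=(116,268)).items(): print(n,plane(f(p),0),plane(f(p),-15))
im=cv2.imread("pics/s17.png")
for a in (100,110,120):
    r=np.radians(a);print(a,(proj("scene",cw([-76-78*np.sin(r),-20,105-78*np.cos(r)]))-[205,70]+.5)*4,(proj("scene",cw([-76-78*np.sin(r),20,105-78*np.cos(r)]))-[205,70]+.5)*4)
E
```

```text
tip [-139.2    0.   136.6] [-132.4  -15.   150.2]
block [-136.1    0.   225.3] [-129.4  -15.   237.3]
brR [-66.2   0.  221.9] [-60.8 -15.  234. ]
brRtop [-64.    0.  258.8] [-58.6 -15.  270.1]
bodycorner [-72.4   0.  260.5] [-66.9 -15.  271.8]
hasp_end [-144.3    0.   125.6] [-137.4  -15.   139.5]
100 [ 95.3 289.8] [116.7 256.7]
110 [ 98.9 277.1] [120.5 244. ]
120 [105.6 265.7] [127.2 232.6]
```

Request:
carry_out:
  series:
    - [5, -5, 4, 0]
    - [10, 0, 8, 0]
    - [10, 12, 8, 0]
    - [10, 24, 8, 0]
    - [10, 36, 8, 0]
    - [10, 46, 10, 0]
    - [10, 54, 12, 0]
    - [10, 61, 18, 0]
    - [10, 65, 25, 0]
    - [10, 65, 25, 0]

```text
time: 24.75
position: [431.3, 80.5, 68.5]
tcp_rot: [-1.57, -0.001, -1.378]
ft_force: [-0.7, -0.5, -0.1]
opening: 0.7
```

```bash
python3 - <<'E'
from h import *
st();print(wc(state()["position"]))
im=snap("scene","s18");crop(im,"s18c",215,90,345,205,4.5)
snap("wrist","w18")
E
```

```text
24.75 [431.3  80.5  68.5] rot [-89.9  -0.  -79. ] F [-0.7 -0.5 -0.1] T [-0.1  0.1 -0. ] op 0.7
[-106.    -9.6   68.5]
```

View pics/s18c.png

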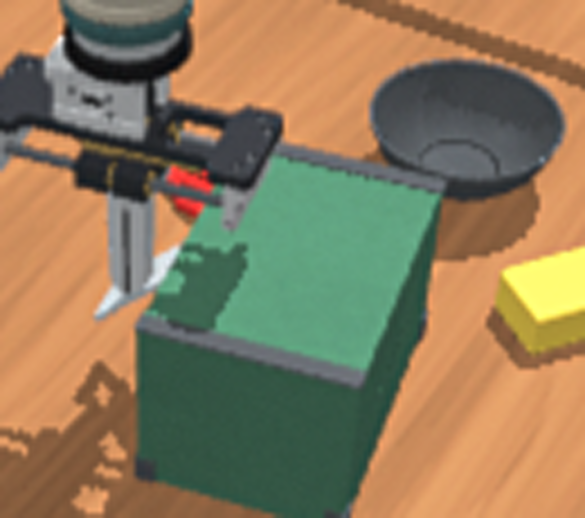

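View pics/w18.png

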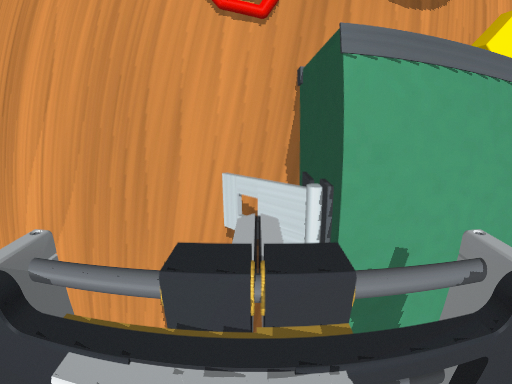

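Request:
carry_out:
  series:
    - [0, 1, 4, 0]
    - [0, 2, 8, 0]
    - [0, 3, 12, 0]
    - [0, 3, 15, 0]
    - [0, 3, 17, 0]
    - [0, 3, 17, 0]

```text
time: 25.45
position: [445.2, 83.6, 65.5]
tcp_rot: [-1.574, 0.0, -1.378]
ft_force: [-4.8, 0.4, -2.5]
opening: 0.7
```

```bash
python3 - <<'E'
from h import *
st();print(wc(state()["position"]))
im=snap("scene","s19");crop(im,"s19c",215,90,345,205,4.5)
snap("wrist","w19")
E
```

```text
25.45 [445.2  83.6  65.5] rot [-90.2   0.  -79. ] F [-4.8  0.4 -2.5] T [-0.2  1.2  0. ] op 0.7
[-91.8  -9.2  65.5]
```

View pics/s19c.png

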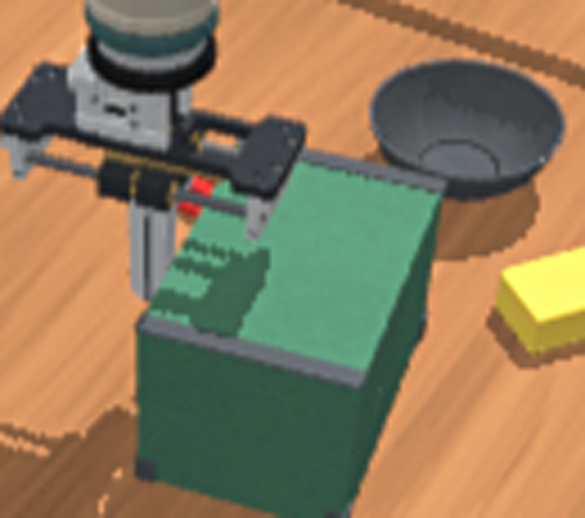

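View pics/w19.png

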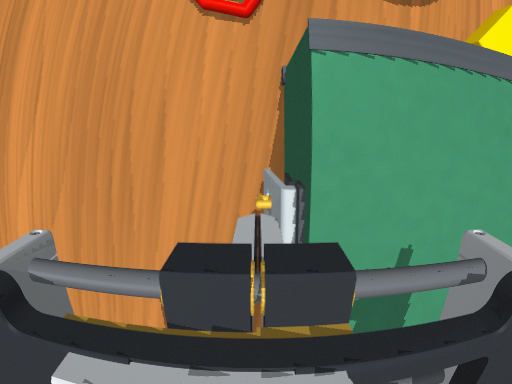

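Request:
carry_out:
  series:
    - [0, 0, 2, 0]
    - [0, 0, 4, 0]
    - [0, 0, 6, 0]
    - [0, 0, 6, 0]
    - [0, 0, 6, 0]

```text
time: 26.05
position: [445.1, 83.8, 65.3]
tcp_rot: [-1.583, 0.003, -1.379]
ft_force: [-15.6, -3.7, 9.3]
opening: 0.5
```

```bash
python3 - <<'E'
from h import *
st();print(wc(state()["position"]))
im=snap("wrist","w20");crop(im,"w20c",200,130,340,260,5)
E
```

```text
26.05 [445.1  83.8  65.3] rot [-90.7   0.1 -79. ] F [-15.6  -3.7   9.3] T [-0.9  3.4  0.1] op 0.5
[-91.9  -9.   65.3]
```

View pics/w20c.png

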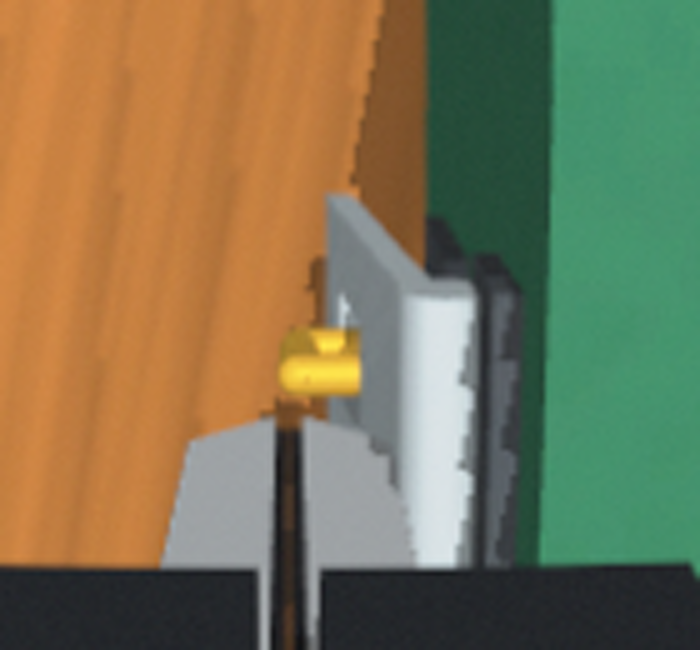

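```bash
python3 - <<'E'
from h import *
c=get_calibration("wrist")
k=lambda p:(fish(cw(p),c)-[200,130]+.5)*5
for a in (0,5,10,15):
    r=np.radians(a);print(a,"end",k([-76-78*np.sin(r)-2,20,105-78*np.cos(r)]))
print("hinge",k([-78,20,105]),"catch end",k([-92,0,60]),"lid edge",k([-70,100,135]),k([-70,20,135]))
E
```

```text
0 end [376.  200.1]
5 end [332.6 200.3]
10 end [289.3 201.2]
15 end [246.3 202.8]
hinge [409.2 318.2] catch end [283.5 381.9] lid edge [ 531.9 -536.8] [524.5 400.8]
```

Under 15 N the finger stops, and the staple is through the slot. The strap end at crop (328,195) suggests it may still be about 5° open, so the finger is probably resting on the hinge barrel. I'll back off and look.

Request:
carry_out:
  series:
    - [0, 0, -20, 0]
    - [0, -10, -50, 0]
    - [0, -40, -60, 0]
    - [0, -60, -60, 0]
    - [0, -60, -60, 0]
    - [0, -60, -60, 0]

```text
time: 26.7
position: [395.8, 73.9, 126.4]
tcp_rot: [-1.566, -0.0, -1.378]
ft_force: [0.4, -0.8, 0.2]
opening: 0.3
```

```bash
python3 - <<'E'
from h import *
c=get_calibration("wrist");im=snap("wrist","w21");st();print(wc(state()["position"]))
crop(im,"w21c",200,110,360,260,5)
k=lambda p:(fish(cw(p),c)-[200,110]+.5)*5
for a in (0,5,10,15):
    r=np.radians(a);print(a,"end",k([-76-78*np.sin(r)-2,20,105-78*np.cos(r)]),k([-76-78*np.sin(r)-2,-20,105-78*np.cos(r)]))
print("hinge",k([-78,20,105]),"catch end",k([-92,0,60]),"lid edge",k([-70,100,135]),k([-70,20,135]),"base bottom",k([-70,100,0]),k([-70,-100,0]))
snap("top","t21")
E
```

```text
26.75 [394.9  73.7 125.8] rot [-89.9  -0.  -79. ] F [-0.3 -0.5  0.6] T [-0.1  0.1  0. ] op 0.2
[-143.    -9.2  125.8]
0 end [603.8 250.4] [595.7 444. ]
5 end [571.  250.1] [563.7 444.5]
10 end [538.6 250.3] [532.  445.8]
15 end [506.6 251. ] [500.9 447.8]
hinge [712.8 318.6] catch end [562.3 383.8] lid edge [ 847.7 -251.2] [832.5 359.3] base bottom [ 618.8 -131.3] [584.9 737. ]
```

View pics/w21.png

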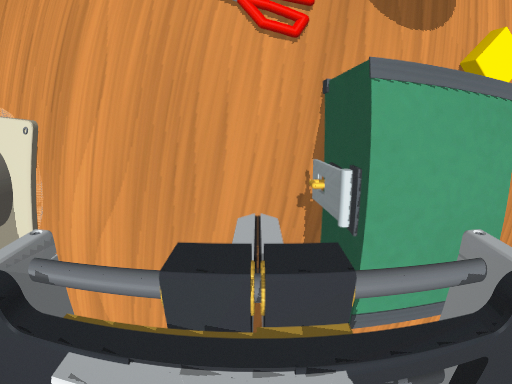

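View pics/w21c.png

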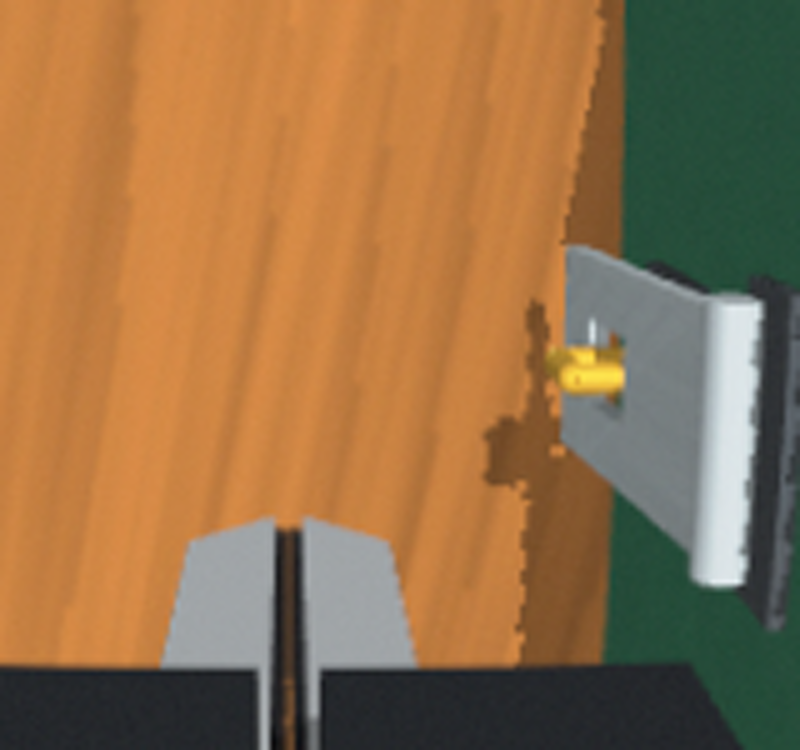

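The view confirms it: the strap end at crop (568,243) against (604,250) predicted for 0° means about 5° of hasp travel remains. I'll turn the jaws along the case's y and press lower on the strap, straddling the staple.

Request:
carry_out:
  series:
    - [0, 0, 0, -8]
    - [0, 0, 0, -16]
    - [0, 0, 0, -24]
    - [0, 0, 0, -32]
    - [0, 0, 0, -40]
    - [-3, 0, 0, -48]
    - [-6, 0, 0, -56]
    - [-9, 0, 0, -64]
    - [-9, 0, 0, -72]
    - [-9, 0, 0, -80]
    - [-9, 0, 0, -88]
    - [-9, 0, 0, -90]
  gripper: 0.26

```text
time: 28.0
position: [391.8, 82.2, 125.1]
tcp_rot: [-1.57, 0.001, 0.194]
ft_force: [0.3, -0.2, -0.3]
opening: 24.5
```

Request:
carry_out:
  series:
    - [0, 30, 0, 0]
    - [0, 60, 0, 0]
    - [0, 80, 0, 0]
    - [0, 80, 0, 0]
    - [0, 80, 0, 0]

```text
time: 28.5
position: [391.6, 82.0, 45.6]
tcp_rot: [-1.571, 0.001, 0.191]
ft_force: [0.1, 0.5, -0.4]
opening: 24.1
```

```bash
python3 - <<'E'
from h import *
c=get_calibration("wrist");im=snap("wrist","w22");st();print(wc(state()["position"]))
im=snap("scene","s22");crop(im,"s22c",205,80,345,205,4.5)
E
```

```text
28.55 [392.1  82.2  46.2] rot [-90.   -0.   10.9] F [0.3 0.1 1.5] T [0. 0. 0.] op 24.6
[-144.2   -0.4   46.2]
```

View pics/w22.png

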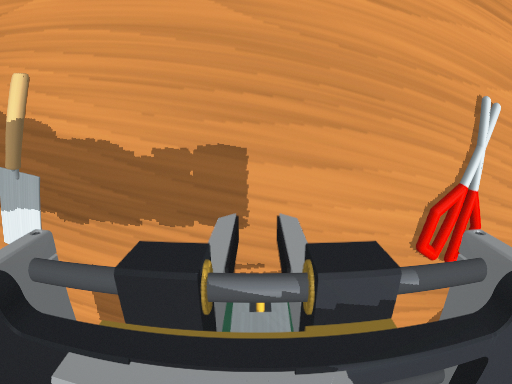

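View pics/s22c.png

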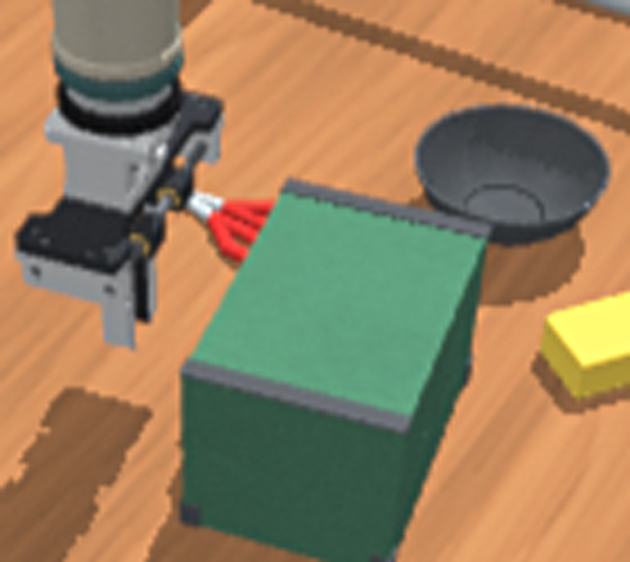

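```bash
python3 - <<'E'
from h import *
im=cv2.imread("pics/s22.png");crop(im,"s22d",205,110,245,165,10)
def plane(uv,y):
    o,d=ray("scene",uv);n=cw([0,1,0])-CC;t=(np.dot(n,CC)+y-np.dot(n,o))/np.dot(n,d);return wc(o+t*d)
for x in (-181,-144,-107):
  for z in (46+85,46+95,46+105): print(x,z,(proj("scene",cw([x,-88,z]))-[205,110]+.5)*10)
print("tip",[(proj("scene",cw([x,-24,z]))-[205,110]+.5)*10 for x in (-152,-136) for z in (50,55,60)])
E
```

```text
-181 131 [ 46.6 415.8]
-181 141 [ 43.6 389. ]
-181 151 [ 40.6 361.9]
-144 131 [167.5 448.6]
-144 141 [165.3 421.8]
-144 151 [163.2 394.6]
-107 131 [290.3 481.8]
-107 141 [289.1 455.1]
-107 151 [287.8 427.9]
tip [array([245.5, 504.9]), array([244.8, 492.9]), array([244. , 480.8]), array([294. , 518.1]), array([293.4, 506.1]), array([292.8, 494.1])]
```

View pics/s22d.png

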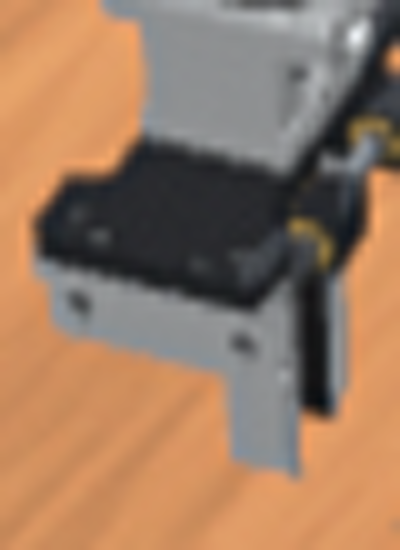

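Request:
carry_out:
  series:
    - [20, -2, 0, 0]
    - [36, -2, 0, 0]
    - [44, -2, 0, 0]
    - [49, -2, 0, 0]
    - [53, -2, 0, 0]
    - [56, -2, 0, 0]
    - [56, -2, 0, 0]

```text
time: 29.3
position: [446.0, 92.7, 47.8]
tcp_rot: [-1.571, 0.001, 0.192]
ft_force: [-0.6, 0.1, 0.7]
opening: 24.3
```

```bash
python3 - <<'E'
from h import *
st();print(wc(state()["position"]))
im=snap("scene","s23");crop(im,"s23c",205,80,345,205,4.5)
E
```

```text
29.3 [446.   92.7  47.8] rot [-90.    0.1  11. ] F [-0.6  0.1  0.7] T [ 0.1  0.2 -0. ] op 24.3
[-89.3  -0.4  47.8]
```

View pics/s23c.png

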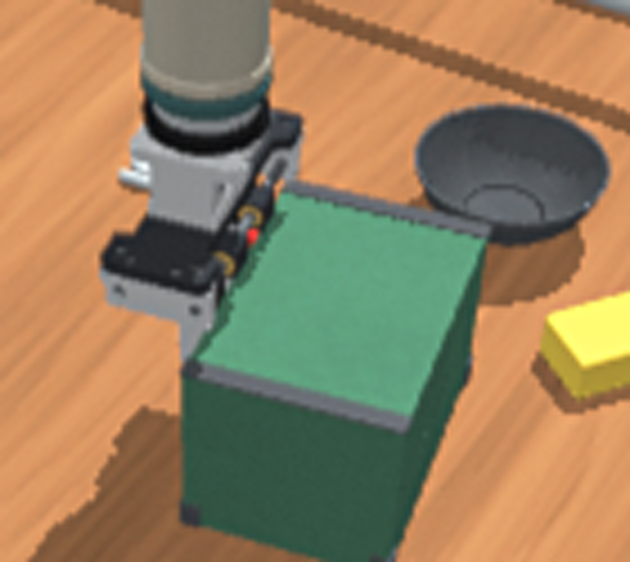

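Request:
carry_out:
  series:
    - [2, 0, 0, 0]
    - [4, 0, 0, 0]
    - [4, 0, 0, 0]
    - [4, 0, 0, 0]

```text
time: 29.75
position: [446.0, 92.7, 47.5]
tcp_rot: [-1.571, 0.008, 0.193]
ft_force: [-9.0, -1.4, 5.7]
opening: 24.2
```

```bash
python3 - <<'E'
from h import *
st();print(wc(state()["position"]))
E
```

```text
29.75 [446.   92.7  47.5] rot [-90.    0.5  11. ] F [-9.  -1.4  5.7] T [-0.1  1.5  0.1] op 24.2
[-89.3  -0.4  47.5]
```

Request:
carry_out:
  series:
    - [-15, 0, 0, 0]
    - [-45, 0, 0, 0]
    - [-60, -40, 0, 0]
    - [-60, -80, 0, 0]
    - [-60, -110, 0, 0]
    - [-60, -110, 0, 0]
    - [-60, -110, 0, 0]

```text
time: 30.45
position: [392.5, 82.4, 158.3]
tcp_rot: [-1.571, -0.003, 0.192]
ft_force: [0.4, -0.0, -0.3]
opening: 24.5
```

```bash
python3 - <<'E'
from h import *
c=get_calibration("wrist");im=snap("wrist","w24");st();print(wc(state()["position"]))
crop(im,"w24c",200,170,320,290,5)
k=lambda p:(fish(cw(p),c)-[200,170]+.5)*5
for a in (0,3,6):
    r=np.radians(a);print(a,"end",k([-76-78*np.sin(r)-2,20,105-78*np.cos(r)]),k([-76-78*np.sin(r)-2,-20,105-78*np.cos(r)]))
print("hinge",k([-78,20,105]),k([-78,-20,105]),"catch end",k([-92,0,60]),"lid edge",k([-70,20,135]),"base",k([-70,60,0]),k([-70,-60,0]))
E
```

```text
30.5 [391.7  82.2 157.5] rot [-90.  -0.  11.] F [-0.5 -0.3 -0.6] T [-0. -0. -0.] op 24.8
[-144.6   -0.3  157.5]
0 end [377.3 334.1] [206.2 334.4]
3 end [377.7 318.1] [205.8 318.4]
6 end [378.  302.4] [205.4 302.7]
hinge [400.6 492.4] [184.6 492.8] catch end [292.  332.5] lid edge [411.2 615.8] base [527.3 321. ] [ 55.8 321.9]
```

View pics/w24c.png

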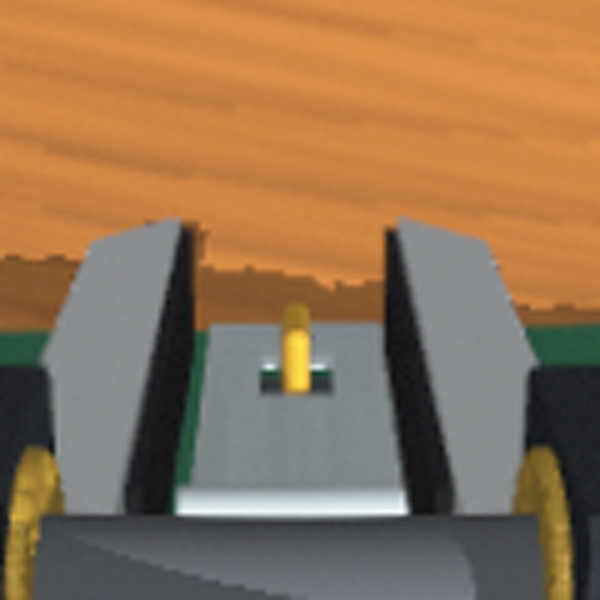

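About 3° remain (strap end at row 324, about 342 expected for 0°), because the hinge barrel stops the vertical fingers. I'll press once more near the strap's lower end.

Request:
carry_out:
  series:
    - [0, 40, 0, 0]
    - [0, 80, 0, 0]
    - [0, 115, 0, 0]
    - [0, 124, 0, 0]
    - [20, 124, 0, 0]
    - [36, 124, 0, 0]
    - [44, 124, 0, 0]
    - [49, 124, 0, 0]
    - [53, 124, 0, 0]
    - [53, 124, 0, 0]

```text
time: 31.5
position: [443.7, 92.2, 33.7]
tcp_rot: [-1.571, 0.0, 0.192]
ft_force: [0.4, -0.2, -0.4]
opening: 24.6
```

```bash
python3 - <<'E'
from h import *
st();print(wc(state()["position"]))
E
```

```text
31.5 [443.7  92.2  33.7] rot [-90.   0.  11.] F [ 0.4 -0.2 -0.4] T [ 0.1  0.  -0. ] op 24.6
[-91.6  -0.5  33.7]
```

Request:
carry_out:
  series:
    - [2, 0, 0, 0]
    - [4, 0, 0, 0]
    - [6, 0, 0, 0]
    - [7, 0, 0, 0]
    - [7, 0, 0, 0]

```text
time: 32.0
position: [445.8, 92.8, 33.6]
tcp_rot: [-1.57, 0.009, 0.193]
ft_force: [-7.0, -2.3, 5.4]
opening: 24.6
```

```bash
python3 - <<'E'
from h import *
st();print(wc(state()["position"]))
im=snap("scene","s25");crop(im,"s25c",205,80,345,205,4.5)
E
```

```text
32.0 [445.8  92.8  33.6] rot [-90.    0.5  11. ] F [-7.  -2.3  5.4] T [-0.2  1.4  0.1] op 24.6
[-89.4  -0.3  33.6]
```

View pics/s25c.png

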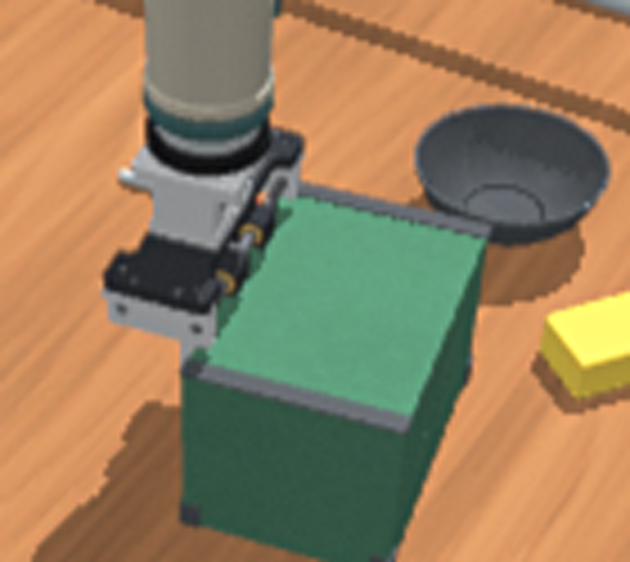

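Request:
carry_out:
  series:
    - [-15, 0, 0, 0]
    - [-45, 0, 0, 0]
    - [-60, -40, 0, 0]
    - [-60, -85, 0, 0]
    - [-60, -124, 0, 0]
    - [-60, -124, 0, 0]
    - [-60, -124, 0, 0]

```text
time: 32.75
position: [392.5, 82.7, 158.6]
tcp_rot: [-1.57, -0.003, 0.193]
ft_force: [0.3, -0.1, 0.7]
opening: 24.4
```

```bash
python3 - <<'E'
from h import *
c=get_calibration("wrist");im=snap("wrist","w26");st();print(wc(state()["position"]))
crop(im,"w26c",200,170,320,290,5)
k=lambda p:(fish(cw(p),c)-[200,170]+.5)*5
for a in (0,3,6):
    r=np.radians(a);print(a,"end",k([-76-78*np.sin(r)-2,20,105-78*np.cos(r)]))
print("catch end",k([-92,0,60]),"base",k([-70,60,0]))
im=snap("top","t26");crop(im,"t26c",140,110,260,240,4.5)
E
```

```text
32.8 [391.6  82.4 157.7] rot [-90.  -0.  11.] F [0.2 0.2 0. ] T [ 0. -0. -0.] op 24.5
[-144.6   -0.1  157.7]
0 end [375.7 333.1]
3 end [376.1 317.1]
6 end [376.4 301.3]
catch end [290.4 331.4] base [525.6 320.1]
```

View pics/w26c.png

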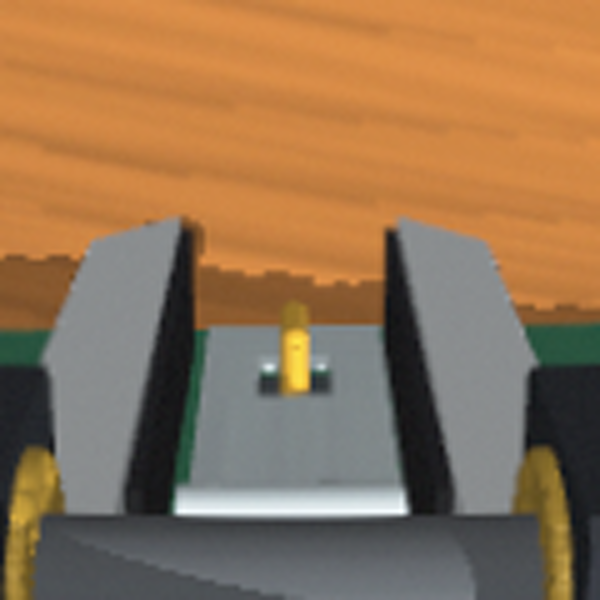

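Request:
carry_out:
  series:
    - [0, -40, 0, 0]
    - [0, -80, 0, 0]
    - [-5, -110, 0, 0]
    - [-5, -110, 0, 0]
    - [-5, -110, 0, 0]

```text
time: 33.35
position: [386.4, 81.3, 266.9]
tcp_rot: [-1.571, 0.001, 0.192]
ft_force: [0.4, -0.1, 0.0]
opening: 24.4
```

```bash
python3 - <<'E'
from h import *
st();a=snap("scene","s27");b=snap("top","t27")
k=lambda p:proj("top",cw(p))
print("lid top corners z135 pred",[k(p) for p in ([-70,100,135],[-70,-100,135],[70,-100,135],[70,100,135])])
crop(b,"t27c",140,110,260,240,4.5)
E
```

```text
33.35 [386.4  81.3 266.9] rot [-90.    0.1  11. ] F [ 0.4 -0.1  0. ] T [-0.  0.  0.] op 24.4
lid top corners z135 pred [array([162. , 222.6]), array([240.6, 208.1]), array([230.8, 154. ]), array([153.3, 168.2])]
```

View pics/s27.png

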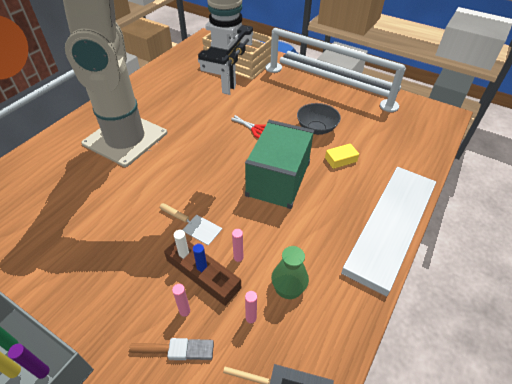

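View pics/t27.png

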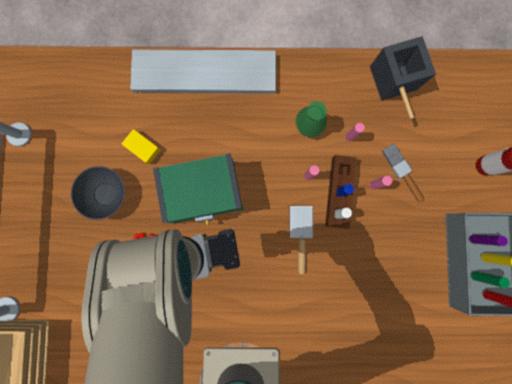

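```bash
python3 - <<'E'
from workcell import *
print(hand_in())
E
```

```text
the job is handed in; nothing more can be done
None
```

The job is handed in at about 33 s: the orange bar is in the leaning well, the lid is shut, and the hasp is down over the brass catch. The hasp is the one thing not confirmed exact. It measured about 2–3° (roughly 2–4 mm at its free end) short of lying flat.

- **Bar:** I pre-tilted it in the jaws against the case's front rim. Once released, its top was within about 2 mm of where a fully seated bar would be.
- **Lid:** I pushed it shut from behind with the hasp up. It met a firm stop at about 21 N, and its corners in the top view match the shut position.
- **Hasp:** It swung down with the catch through its slot. The upright fingers kept stopping, probably on the hinge barrel, so I pressed again lower down, which left the 2–3°.
- **Other things on the bench:** In the last pictures the white and blue bars are still in the rack, and the other things, including the pink bars, look to be where they were. The arm was clear of everything.

Two things went wrong and were redone:
- **First grip:** I lifted before the fingers had closed. The bar stayed in its hole, and a longer close fixed it.
- **First lid push:** The fingers passed just over the lid's edge. The fingertips measured about 7–12 mm above the reported TCP (one later reading gave 19 mm), not 22 mm ahead of it as stated. I used the measured value from then on.

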